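# Open the dish box and lay out a weighing dish for every sample

### The job

Open the dish box: with the flat-blade lever, pry its snap-fit blue cover up at the notch, lay the cover flat, rib up, in the middle of the clean pale blue sheet and put the lever back on its rest. Then lift the white weighing dishes off the nested stack one at a time, without dragging the next one up, and stand one upright in the free place of each green sample tray on the bench. Leave the spare dishes nested in the box and do not disturb the other things on the bench.

Things in the scene. Friction and masses are not known exactly. Their poses are not given: they have to be found in the camera images.
- box_seat (a point): grey dish box, fixed, 86 (x) by 140 mm (y), rim top 100 mm above the bench, walls 10 mm; inside clear 66 x 120 mm, inner floor 14 mm above the bench. The dishes stand nested in its middle, 32 mm clear of the +y and -y walls. Point: middle of the box at the height of the ledge under the cover, 92 mm above the bench; -x is the notch side, z up
- box_notch (a point): pry notch: a gap 30 mm wide in the box's front (-x) wall and rim, red line below it. Point: outer edge of the notch's floor, mid-width, 86 mm above the bench, the edge the lever turns on. The cover's tab lies over it, underside 6 mm higher; behind it the space under the cover is free (dishes reach to 10 mm below the cover). Axes as the box
- cover_rib (a point): blue snap-fit cover, 0.12 kg, sunk in the box's rim: flange 76 (x) x 130 (y) x 3 mm, raised panel to 8 mm, and in the middle an upright rib 44 (x) x 14 mm (y), 22 mm high. Point: middle of the rib, 19 mm above the cover's underside, 11 mm above the panel and 11 mm under the rib's top; axes as the box at the start
- cover_tab (a point): front end of the cover's tab (22 mm wide, 3 mm thick, 46 mm in front of its middle), 93.5 mm above the bench when snapped on. Two sprung catches in the front rim hold the cover: 7 to 15 N at the blade. Pried up 10 mm here it snaps past them and stays ajar on them, this point about 13 mm up; two weaker catches still hold the back edge, a straight pull of 5 to 10 N at the rib frees it
- lever_grip (a point): flat-blade lever, 0.11 kg, 152 mm long: orange handle 72 mm long, 16 wide (y), 18 high (z), steel shank 8 mm round, flat blade 40 mm long, 12 wide, 2.5 thick, on the handle's axis. Point: on the axis in the handle, 25 mm behind its front end, near the balance point; x to the blade tip (105 mm ahead), z up on the rest
- lever_tip (a point): the middle of the end of the lever's blade; axes as the lever
- rest_grip (a point): aluminium lever rest, fixed: plate 130 x 50 x 5 mm, two forked posts 10 mm long: one under the handle 35 mm behind this point (33 mm high, fork 22 mm wide), one under the shank 55 mm ahead (38 mm high, fork 15 mm wide), prongs 9 mm high. Point: where the lever's grip point lies on the rest, 42 mm above the bench; x towards the tip
- sheet_mid (a point): clean pale blue bench sheet, fixed, 160 (x) x 190 mm (y), 2 mm thick. Point: the middle of its top, z up
- tray1_free (a point): shallow green sample tray, 150 x 80 mm, rim 9 mm high, floor 3 mm thick, 0.4 kg, loose. A capped amber jar (53 mm across, top 63 mm above the bench) stands fast in its +x half, axis 74 mm from this point; the -x half is a free place 77 x 74 mm. Point: the middle of the free place on the tray's floor, 3 mm above the bench; z up. May be absent
- tray2_free (a point): shallow green sample tray, 150 x 80 mm, rim 9 mm high, floor 3 mm thick, 0.4 kg, loose. A capped amber jar (53 mm across, top 63 mm above the bench) stands fast in its +x half, axis 74 mm from this point; the -x half is a free place 77 x 74 mm. Point: the middle of the free place on the tray's floor, 3 mm above the bench; z up. May be absent
- tray3_free (a point): shallow green sample tray, 150 x 80 mm, rim 9 mm high, floor 3 mm thick, 0.4 kg, loose. A capped amber jar (53 mm across, top 63 mm above the bench) stands fast in its +x half, axis 74 mm from this point; the -x half is a free place 77 x 74 mm. Point: the middle of the free place on the tray's floor, 3 mm above the bench; z up. May be absent
- tray4_free (a point): shallow green sample tray, 150 x 80 mm, rim 9 mm high, floor 3 mm thick, 0.4 kg, loose. A capped amber jar (53 mm across, top 63 mm above the bench) stands fast in its +x half, axis 74 mm from this point; the -x half is a free place 77 x 74 mm. Point: the middle of the free place on the tray's floor, 3 mm above the bench; z up. May be absent
- dish1_mid (a point): white square weighing dish, rigid, 25 g, 28 mm high: upright rim band 56 x 56 mm outside is its top 10 mm; below it the sides slope in to a 36 mm square foot. Point: its centre, 14 mm above the foot (band 4 to 14 mm above the point); x, y square to its sides. Starts nested in the box, dish1 on top, dish5 lowest, 10 mm apart, each band resting on the band below, 1 mm side play
- dish2_mid (a point): white square weighing dish, rigid, 25 g, 28 mm high: upright rim band 56 x 56 mm outside is its top 10 mm; below it the sides slope in to a 36 mm square foot. Point: its centre, 14 mm above the foot (band 4 to 14 mm above the point); x, y square to its sides. Starts nested in the box, dish1 on top, dish5 lowest, 10 mm apart, each band resting on the band below, 1 mm side play
- dish3_mid (a point): white square weighing dish, rigid, 25 g, 28 mm high: upright rim band 56 x 56 mm outside is its top 10 mm; below it the sides slope in to a 36 mm square foot. Point: its centre, 14 mm above the foot (band 4 to 14 mm above the point); x, y square to its sides. Starts nested in the box, dish1 on top, dish5 lowest, 10 mm apart, each band resting on the band below, 1 mm side play
- dish4_mid (a point): white square weighing dish, rigid, 25 g, 28 mm high: upright rim band 56 x 56 mm outside is its top 10 mm; below it the sides slope in to a 36 mm square foot. Point: its centre, 14 mm above the foot (band 4 to 14 mm above the point); x, y square to its sides. Starts nested in the box, dish1 on top, dish5 lowest, 10 mm apart, each band resting on the band below, 1 mm side play
- dish5_mid (a point): white square weighing dish, rigid, 25 g, 28 mm high: upright rim band 56 x 56 mm outside is its top 10 mm; below it the sides slope in to a 36 mm square foot. Point: its centre, 14 mm above the foot (band 4 to 14 mm above the point); x, y square to its sides. Starts nested in the box, dish1 on top, dish5 lowest, 10 mm apart, each band resting on the band below, 1 mm side play
- bottle_a: amber bottle, 72 mm across, 170 mm high; origin under its middle; leave alone
- canister: red canister, 84 mm across, 158 mm high; origin under its middle; leave alone
- tube_rack: blue microtube rack 90 x 200 x 38 mm; origin under its middle; leave alone
- beaker: small glass beaker, 60 mm across and high; origin under its middle; leave alone
- timer: white bench timer 58 x 62 x 20 mm; origin under its middle; leave alone
- marker: marker pen, 135 mm long, 15 mm thick, along its x; origin on its underside; leave alone
- tweezers: steel tweezers, 130 mm long, 10 mm high, along x; origin under the middle; leave alone
Not all that is in view belongs to the job. What is shaped like the part that bears box_seat but purple is not meant.

How it is judged:
On the way:
1. the lever's blade lifts the cover's notch edge at least 5 mm out of its seat (z of cover_tab in the frame of box_seat above 0.0065 m and contact force between lever and cover above 0.1 N and contact force between the fingers and cover below 0.1 N).
At the end, for the whole second after the job is handed in: each tray present holds one dish upright in its free place (within 20 mm of its middle each way, on the floor); other dishes nested in the box; cover flat, rib up, within 40 mm of the sheet's middle; lever on its rest within 20 mm and 0.15 rad; all released (((x of dish1_mid in the frame of tray1_free between -0.02 and 0.02 m and y of dish1_mid in the frame of tray1_free between -0.02 and 0.02 m and z of dish1_mid in the frame of tray1_free between 0.01 and 0.018 m and angle between dish1_mid's own z axis and vertical below 0.1 rad) or (x of dish2_mid in the frame of tray1_free between -0.02 and 0.02 m and y of dish2_mid in the frame of tray1_free between -0.02 and 0.02 m and z of dish2_mid in the frame of tray1_free between 0.01 and 0.018 m and angle between dish2_mid's own z axis and vertical below 0.1 rad) or (x of dish3_mid in the frame of tray1_free between -0.02 and 0.02 m and y of dish3_mid in the frame of tray1_free between -0.02 and 0.02 m and z of dish3_mid in the frame of tray1_free between 0.01 and 0.018 m and angle between dish3_mid's own z axis and vertical below 0.1 rad) or (x of dish4_mid in the frame of tray1_free between -0.02 and 0.02 m and y of dish4_mid in the frame of tray1_free between -0.02 and 0.02 m and z of dish4_mid in the frame of tray1_free between 0.01 and 0.018 m and angle between dish4_mid's own z axis and vertical below 0.1 rad) or (x of dish5_mid in the frame of tray1_free between -0.02 and 0.02 m and y of dish5_mid in the frame of tray1_free between -0.02 and 0.02 m and z of dish5_mid in the frame of tray1_free between 0.01 and 0.018 m and angle between dish5_mid's own z axis and vertical below 0.1 rad)) and ((x of dish1_mid in the frame of tray2_free between -0.02 and 0.02 m and y of dish1_mid in the frame of tray2_free between -0.02 and 0.02 m and z of dish1_mid in the frame of tray2_free between 0.01 and 0.018 m and angle between dish1_mid's own z axis and vertical below 0.1 rad) or (x of dish2_mid in the frame of tray2_free between -0.02 and 0.02 m and y of dish2_mid in the frame of tray2_free between -0.02 and 0.02 m and z of dish2_mid in the frame of tray2_free between 0.01 and 0.018 m and angle between dish2_mid's own z axis and vertical below 0.1 rad) or (x of dish3_mid in the frame of tray2_free between -0.02 and 0.02 m and y of dish3_mid in the frame of tray2_free between -0.02 and 0.02 m and z of dish3_mid in the frame of tray2_free between 0.01 and 0.018 m and angle between dish3_mid's own z axis and vertical below 0.1 rad) or (x of dish4_mid in the frame of tray2_free between -0.02 and 0.02 m and y of dish4_mid in the frame of tray2_free between -0.02 and 0.02 m and z of dish4_mid in the frame of tray2_free between 0.01 and 0.018 m and angle between dish4_mid's own z axis and vertical below 0.1 rad) or (x of dish5_mid in the frame of tray2_free between -0.02 and 0.02 m and y of dish5_mid in the frame of tray2_free between -0.02 and 0.02 m and z of dish5_mid in the frame of tray2_free between 0.01 and 0.018 m and angle between dish5_mid's own z axis and vertical below 0.1 rad)) and ((x of dish1_mid in the frame of tray3_free between -0.02 and 0.02 m and y of dish1_mid in the frame of tray3_free between -0.02 and 0.02 m and z of dish1_mid in the frame of tray3_free between 0.01 and 0.018 m and angle between dish1_mid's own z axis and vertical below 0.1 rad) or (x of dish2_mid in the frame of tray3_free between -0.02 and 0.02 m and y of dish2_mid in the frame of tray3_free between -0.02 and 0.02 m and z of dish2_mid in the frame of tray3_free between 0.01 and 0.018 m and angle between dish2_mid's own z axis and vertical below 0.1 rad) or (x of dish3_mid in the frame of tray3_free between -0.02 and 0.02 m and y of dish3_mid in the frame of tray3_free between -0.02 and 0.02 m and z of dish3_mid in the frame of tray3_free between 0.01 and 0.018 m and angle between dish3_mid's own z axis and vertical below 0.1 rad) or (x of dish4_mid in the frame of tray3_free between -0.02 and 0.02 m and y of dish4_mid in the frame of tray3_free between -0.02 and 0.02 m and z of dish4_mid in the frame of tray3_free between 0.01 and 0.018 m and angle between dish4_mid's own z axis and vertical below 0.1 rad) or (x of dish5_mid in the frame of tray3_free between -0.02 and 0.02 m and y of dish5_mid in the frame of tray3_free between -0.02 and 0.02 m and z of dish5_mid in the frame of tray3_free between 0.01 and 0.018 m and angle between dish5_mid's own z axis and vertical below 0.1 rad)) and ((x of dish1_mid in the frame of tray4_free between -0.02 and 0.02 m and y of dish1_mid in the frame of tray4_free between -0.02 and 0.02 m and z of dish1_mid in the frame of tray4_free between 0.01 and 0.018 m and angle between dish1_mid's own z axis and vertical below 0.1 rad) or (x of dish2_mid in the frame of tray4_free between -0.02 and 0.02 m and y of dish2_mid in the frame of tray4_free between -0.02 and 0.02 m and z of dish2_mid in the frame of tray4_free between 0.01 and 0.018 m and angle between dish2_mid's own z axis and vertical below 0.1 rad) or (x of dish3_mid in the frame of tray4_free between -0.02 and 0.02 m and y of dish3_mid in the frame of tray4_free between -0.02 and 0.02 m and z of dish3_mid in the frame of tray4_free between 0.01 and 0.018 m and angle between dish3_mid's own z axis and vertical below 0.1 rad) or (x of dish4_mid in the frame of tray4_free between -0.02 and 0.02 m and y of dish4_mid in the frame of tray4_free between -0.02 and 0.02 m and z of dish4_mid in the frame of tray4_free between 0.01 and 0.018 m and angle between dish4_mid's own z axis and vertical below 0.1 rad) or (x of dish5_mid in the frame of tray4_free between -0.02 and 0.02 m and y of dish5_mid in the frame of tray4_free between -0.02 and 0.02 m and z of dish5_mid in the frame of tray4_free between 0.01 and 0.018 m and angle between dish5_mid's own z axis and vertical below 0.1 rad)) and ((x of dish1_mid in the frame of box_seat between -0.012 and 0.012 m and y of dish1_mid in the frame of box_seat between -0.012 and 0.012 m and z of dish1_mid in the frame of box_seat below -0.015 m and angle between dish1_mid's own z axis and vertical below 0.1 rad) or (x of dish1_mid in the frame of tray1_free between -0.02 and 0.02 m and y of dish1_mid in the frame of tray1_free between -0.02 and 0.02 m and z of dish1_mid in the frame of tray1_free between 0.01 and 0.018 m and angle between dish1_mid's own z axis and vertical below 0.1 rad) or (x of dish1_mid in the frame of tray2_free between -0.02 and 0.02 m and y of dish1_mid in the frame of tray2_free between -0.02 and 0.02 m and z of dish1_mid in the frame of tray2_free between 0.01 and 0.018 m and angle between dish1_mid's own z axis and vertical below 0.1 rad) or (x of dish1_mid in the frame of tray3_free between -0.02 and 0.02 m and y of dish1_mid in the frame of tray3_free between -0.02 and 0.02 m and z of dish1_mid in the frame of tray3_free between 0.01 and 0.018 m and angle between dish1_mid's own z axis and vertical below 0.1 rad) or (x of dish1_mid in the frame of tray4_free between -0.02 and 0.02 m and y of dish1_mid in the frame of tray4_free between -0.02 and 0.02 m and z of dish1_mid in the frame of tray4_free between 0.01 and 0.018 m and angle between dish1_mid's own z axis and vertical below 0.1 rad)) and ((x of dish2_mid in the frame of box_seat between -0.012 and 0.012 m and y of dish2_mid in the frame of box_seat between -0.012 and 0.012 m and z of dish2_mid in the frame of box_seat below -0.015 m and angle between dish2_mid's own z axis and vertical below 0.1 rad) or (x of dish2_mid in the frame of tray1_free between -0.02 and 0.02 m and y of dish2_mid in the frame of tray1_free between -0.02 and 0.02 m and z of dish2_mid in the frame of tray1_free between 0.01 and 0.018 m and angle between dish2_mid's own z axis and vertical below 0.1 rad) or (x of dish2_mid in the frame of tray2_free between -0.02 and 0.02 m and y of dish2_mid in the frame of tray2_free between -0.02 and 0.02 m and z of dish2_mid in the frame of tray2_free between 0.01 and 0.018 m and angle between dish2_mid's own z axis and vertical below 0.1 rad) or (x of dish2_mid in the frame of tray3_free between -0.02 and 0.02 m and y of dish2_mid in the frame of tray3_free between -0.02 and 0.02 m and z of dish2_mid in the frame of tray3_free between 0.01 and 0.018 m and angle between dish2_mid's own z axis and vertical below 0.1 rad) or (x of dish2_mid in the frame of tray4_free between -0.02 and 0.02 m and y of dish2_mid in the frame of tray4_free between -0.02 and 0.02 m and z of dish2_mid in the frame of tray4_free between 0.01 and 0.018 m and angle between dish2_mid's own z axis and vertical below 0.1 rad)) and ((x of dish3_mid in the frame of box_seat between -0.012 and 0.012 m and y of dish3_mid in the frame of box_seat between -0.012 and 0.012 m and z of dish3_mid in the frame of box_seat below -0.015 m and angle between dish3_mid's own z axis and vertical below 0.1 rad) or (x of dish3_mid in the frame of tray1_free between -0.02 and 0.02 m and y of dish3_mid in the frame of tray1_free between -0.02 and 0.02 m and z of dish3_mid in the frame of tray1_free between 0.01 and 0.018 m and angle between dish3_mid's own z axis and vertical below 0.1 rad) or (x of dish3_mid in the frame of tray2_free between -0.02 and 0.02 m and y of dish3_mid in the frame of tray2_free between -0.02 and 0.02 m and z of dish3_mid in the frame of tray2_free between 0.01 and 0.018 m and angle between dish3_mid's own z axis and vertical below 0.1 rad) or (x of dish3_mid in the frame of tray3_free between -0.02 and 0.02 m and y of dish3_mid in the frame of tray3_free between -0.02 and 0.02 m and z of dish3_mid in the frame of tray3_free between 0.01 and 0.018 m and angle between dish3_mid's own z axis and vertical below 0.1 rad) or (x of dish3_mid in the frame of tray4_free between -0.02 and 0.02 m and y of dish3_mid in the frame of tray4_free between -0.02 and 0.02 m and z of dish3_mid in the frame of tray4_free between 0.01 and 0.018 m and angle between dish3_mid's own z axis and vertical below 0.1 rad)) and ((x of dish4_mid in the frame of box_seat between -0.012 and 0.012 m and y of dish4_mid in the frame of box_seat between -0.012 and 0.012 m and z of dish4_mid in the frame of box_seat below -0.015 m and angle between dish4_mid's own z axis and vertical below 0.1 rad) or (x of dish4_mid in the frame of tray1_free between -0.02 and 0.02 m and y of dish4_mid in the frame of tray1_free between -0.02 and 0.02 m and z of dish4_mid in the frame of tray1_free between 0.01 and 0.018 m and angle between dish4_mid's own z axis and vertical below 0.1 rad) or (x of dish4_mid in the frame of tray2_free between -0.02 and 0.02 m and y of dish4_mid in the frame of tray2_free between -0.02 and 0.02 m and z of dish4_mid in the frame of tray2_free between 0.01 and 0.018 m and angle between dish4_mid's own z axis and vertical below 0.1 rad) or (x of dish4_mid in the frame of tray3_free between -0.02 and 0.02 m and y of dish4_mid in the frame of tray3_free between -0.02 and 0.02 m and z of dish4_mid in the frame of tray3_free between 0.01 and 0.018 m and angle between dish4_mid's own z axis and vertical below 0.1 rad) or (x of dish4_mid in the frame of tray4_free between -0.02 and 0.02 m and y of dish4_mid in the frame of tray4_free between -0.02 and 0.02 m and z of dish4_mid in the frame of tray4_free between 0.01 and 0.018 m and angle between dish4_mid's own z axis and vertical below 0.1 rad)) and ((x of dish5_mid in the frame of box_seat between -0.012 and 0.012 m and y of dish5_mid in the frame of box_seat between -0.012 and 0.012 m and z of dish5_mid in the frame of box_seat below -0.015 m and angle between dish5_mid's own z axis and vertical below 0.1 rad) or (x of dish5_mid in the frame of tray1_free between -0.02 and 0.02 m and y of dish5_mid in the frame of tray1_free between -0.02 and 0.02 m and z of dish5_mid in the frame of tray1_free between 0.01 and 0.018 m and angle between dish5_mid's own z axis and vertical below 0.1 rad) or (x of dish5_mid in the frame of tray2_free between -0.02 and 0.02 m and y of dish5_mid in the frame of tray2_free between -0.02 and 0.02 m and z of dish5_mid in the frame of tray2_free between 0.01 and 0.018 m and angle between dish5_mid's own z axis and vertical below 0.1 rad) or (x of dish5_mid in the frame of tray3_free between -0.02 and 0.02 m and y of dish5_mid in the frame of tray3_free between -0.02 and 0.02 m and z of dish5_mid in the frame of tray3_free between 0.01 and 0.018 m and angle between dish5_mid's own z axis and vertical below 0.1 rad) or (x of dish5_mid in the frame of tray4_free between -0.02 and 0.02 m and y of dish5_mid in the frame of tray4_free between -0.02 and 0.02 m and z of dish5_mid in the frame of tray4_free between 0.01 and 0.018 m and angle between dish5_mid's own z axis and vertical below 0.1 rad)) and horizontal distance between cover_rib and sheet_mid below 0.04 m and angle between cover_rib's own z axis and vertical below 0.06 rad and z of cover_rib in the frame of sheet_mid below 0.024 m and distance between lever_grip and rest_grip below 0.02 m and angle between the x axis of lever_grip and the x axis of rest_grip, either way round below 0.15 rad and z of lever_grip in the frame of rest_grip between -0.006 and 0.006 m); the robot touches nothing.
It fails at once if two dishes are up out of the box at the same moment (the next one was dragged along) (height (world z) of each of dish1_mid, dish2_mid above 0.105 m or height (world z) of each of dish1_mid, dish3_mid above 0.105 m or height (world z) of each of dish1_mid, dish4_mid above 0.105 m or height (world z) of each of dish1_mid, dish5_mid above 0.105 m or height (world z) of each of dish2_mid, dish3_mid above 0.105 m or height (world z) of each of dish2_mid, dish4_mid above 0.105 m or height (world z) of each of dish2_mid, dish5_mid above 0.105 m or height (world z) of each of dish3_mid, dish4_mid above 0.105 m or height (world z) of each of dish3_mid, dish5_mid above 0.105 m or height (world z) of each of dish4_mid, dish5_mid above 0.105 m).
It fails at once if a sample tray with its jar is tipped over (angle between any of tray1_free, tray2_free, tray3_free, tray4_free's own z axis and vertical above 0.35 rad).
It fails at once if one of the other things on the bench is shoved aside (more than 5 cm) or knocked over (distance of any of bottle_a, canister, tube_rack, beaker, timer, marker, tweezers from where it was at the start of the episode above 0.05 m or angle between any of bottle_a, canister, tube_rack, beaker, timer, marker, tweezers's own z axis and vertical above 0.5 rad).
Of tray1, tray2, tray3, tray4 only 3 to 4 are there at a start; the rules pass over those that are not, and their reading is None.
At some moment in a run one of tray1, tray2, tray3, tray4 may be knocked a few centimetres aside while the robot is not near it.
It also fails if it takes over 208 s, if anything falls off the work surface, if the arm or the gripper's body presses on something with over 40 N, if the wrist force passes 120 N, or if a joint passes its speed limit or range.

### The arm

A 6-joint arm with a two-finger parallel gripper is mounted at the origin on the work surface. World frame = base frame: x ahead of the robot, y to its left, z up, the work surface at z = 0. Lengths are in m, angles in rad, forces in N, time in s.
With the tool pointing down it reaches from about 0.425 to 0.95 m from the base axis. Payload 3.5 kg.
Tool frame: the origin (TCP) lies midway between the tips of the shut fingers; the grasp point (between the pads) lies 19 mm behind it; z points along the fingers, y is the line along which they close (so a half turn about z gives the same grasp; the last joint's range is limited). The gripper opens to 85 mm and grips with 20 to 120 N. Pads are 22 mm wide; open, the fingers measure 114 mm over their backs; the gripper's body (76 mm by 85 mm) begins 54 mm behind the grasp point. The pads swing forward as they close: fully open they stand 13 mm farther back than shut.
Start: joints at [-1.346, 0.286, 1.577, -0, 1.279, -0.15], TCP at [0.247, -0.628, 0.231] pointing down, gripper open.
Joint ranges: [-2.77, 2.77], [-0.9, 2.22], [0.21, 2.48], [-1.53, 4.67], [0.24, 2.81], [-2.84, 2.84]. Speed limits (rad/s): [2.79, 2.79, 3.14, 3.14, 3.14, 3.14].

### API

Orientations are given as a unit quaternion [x, y, z, w].
In Python, from plant import ctrl, cams, order gives the robot as it stands.
- The arm moves only by the tool move_arm, never from a script. Its argument "plan" is one flat list of numbers, 7 for each row, row after row: the shift along the world's x, y, z in mm, then the turn, a rotation vector about the world's x, y, z in degrees, then the finger opening in mm, from 0 to 85.4. A call has 1 to 12 rows; each row shifts and turns the commanded pose from where the row before left it; what a row does not reach is not made up. A row lasts 1/10 s, in which the tool goes at most 50 mm and 8.59 degrees, less where a joint would pass 70% of its speed; a pose out of reach is approached as far as the arm can. A call is refused whole if a number of a shift passes 50 or a number of a turn 8.59, either way. A call with a gripper value outside its range is refused whole. The fingers move at their own pace and stop on an object; "newtons" is the grip in N (left out, the last holds). Time passes only in rows, so rows that do not move let the fingers close. It gives the time, the measured TCP pose, the force, the opening and the grip force at its end, in the units of the state.
- ctrl.get_state(): the state, without advancing time (a new reading comes with each control period).
- cams.read_camera(name): name is "side" or "top"; returns a dict with "color" (480x640x3 uint8, red, green, blue), "fov_y" (degrees; the focal length in pixels is half the picture's height over the tangent of half this angle, whatever the lens; pixels are square), "cx", "cy" (the principal point, pixels), "origin" and "orientation" of the camera in the world. Camera axes: x right, y up, looking along -z (the intrinsics and any distortion apply to the point x, -y, -z); pixel columns grow to the right and rows downward; lengths in m; the calibration is good to about 2 mm. A picture is of the moment at which its call begins. There is no depth.
- order.sign_off(): hands the job in; it is judged then, once.
The state is a dict: "time": time; "qpos": joint angles; "dq": joint speeds; "joint_efforts": joint torques, N m; "eef_pos": TCP position; "tcp_rot": TCP orientation; "contact_force": force on the tool from outside, world axes, zero at the start; "wrist_torque": the same for the moment, N m; "opening": opening from 0.0 (shut) to 1.0 (fully open); "finger_force": force on a finger pad.
Only numpy, scipy, OpenCV 4.12 (cv2) and the standard library are available. Lean on these libraries where they do the work, as an engineer would, in place of code of your own. Each camera call takes 0.05 s, during which the arm holds its last target. There are 200 camera calls.

## Working session

There is one attempt and no reset: what is moved stays moved. The work goes in short steps, Python scripts to look and compute and a tool call to move; the robot and the scene stay as the last step left them, time stands still between calls to the robot, and variables do not carry over. Pictures are saved under pics/ and viewed, at most 14 in all, crops included, and the job is handed in when it is done.

Besides the shell and the picture viewer there is one more tool, called after "Call:" as name(argument=value, ...), one argument or row to a line, values as JSON. move_arm: Moves the arm, as the interface text tells. Its arguments: {"type":"object","properties":{"plan":{"type":"array","items":{"type":"number"}},"newtons":{"type":"number"}},"required":["plan"]}

```bash
ls; mkdir -p pics; python3 - <<'E'
from plant import ctrl,cams
import cv2
print(ctrl.get_state())
for n in("top","side"):
    c=cams.read_camera(n); print(n,{k:v for k,v in c.items() if k!="color"})
    cv2.imwrite(f"pics/{n}0.png",c["color"][:,:,::-1])
E
```

```text
pics
{'time': 0.0, 'qpos': array([-1.34597356e+00,  2.87180203e-01,  1.57817533e+00, -2.09176160e-05,
        1.27861079e+00, -1.50007389e-01]), 'dq': array([-0.00073075,  0.00029577, -0.00066645, -0.00059771,  0.00019536,
        0.00077796]), 'joint_efforts': array([-1.69078089e-04, -4.05987740e+01, -2.92622477e+01, -1.88669369e-04,
        5.96410609e-03,  4.84213459e-06]), 'eef_pos': array([ 0.24699672, -0.62747701,  0.2299384 ]), 'tcp_rot': array([ 9.82487884e-01,  1.86322702e-01, -5.43913440e-05, -1.18563033e-03]), 'contact_force': array([-0.16981709, -0.07438709,  0.76924307]), 'wrist_torque': array([-0.03199155,  0.00933987, -0.00487309]), 'finger_force': 0.0, 'opening': 0.9985294921268124}
top {'fov_y': 55.0145090152963, 'cx': 322.44112358181485, 'cy': 239.3693747983785, 'origin': array([ 0.28977846, -0.0130628 ,  1.22066057]), 'orientation': array([ 0.08034406, -0.07650317, -0.67721609,  0.7273723 ])}
side {'fov_y': 47.27261486019743, 'cx': 321.3088017197881, 'cy': 236.41843898410008, 'origin': array([ 0.25879358, -1.13532693,  0.91056752]), 'orientation': array([ 0.4653079 , -0.06074596, -0.09327766,  0.87812173])}
```

View pics/top0.png

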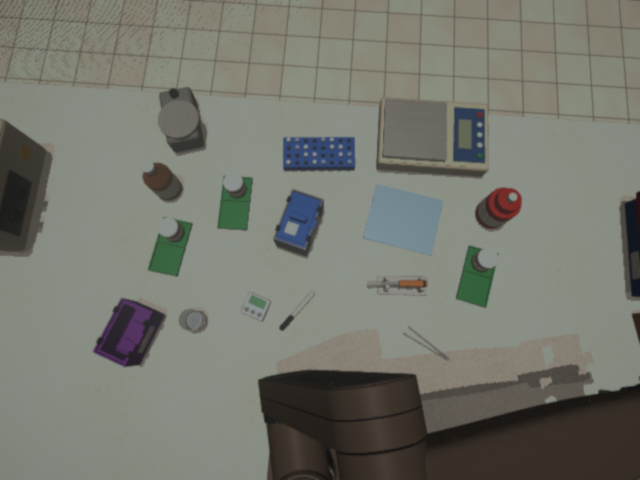

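View pics/side0.png

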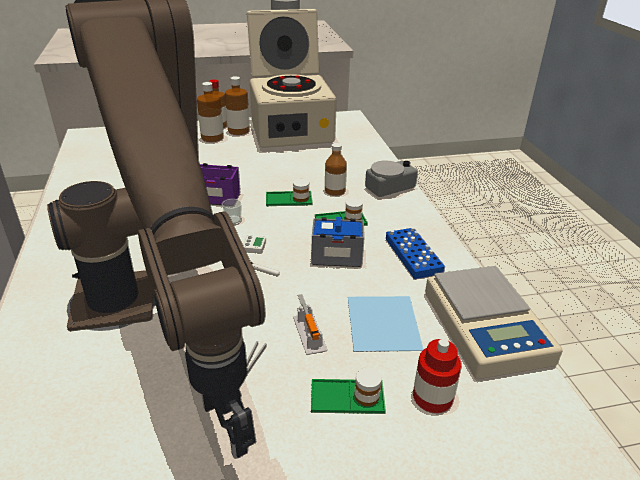

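The top view shows the box at (300,222), the sheet at (403,219), the lever on its rest at (398,285), and green trays at (171,245), (235,203) and (477,275). The purple decoy is at (130,332). The side view agrees. Next I'll write helpers and zoom in on the box and the lever.

```bash
cat > h.py <<'E'
import numpy as np,cv2
from scipy.spatial.transform import Rotation as R
from plant import ctrl,cams,order
def cam(n): return cams.read_camera(n)
def f(c): return 240/np.tan(np.radians(c["fov_y"])/2)
def ray(c,u,v):
    d=np.array([(u-c["cx"])/f(c),-(v-c["cy"])/f(c),-1.]); return R.from_quat(c["orientation"]).apply(d)
def onz(c,u,v,z):
    d=ray(c,u,v); o=c["origin"]; return o+d*(z-o[2])/d[2]
def proj(c,P):
    p=R.from_quat(c["orientation"]).inv().apply(np.atleast_2d(P)-c["origin"])
    return np.c_[c["cx"]-f(c)*p[:,0]/p[:,2],c["cy"]+f(c)*p[:,1]/p[:,2]]
def tri(c1,p1,c2,p2):
    a,b=ray(c1,*p1),ray(c2,*p2); s=np.linalg.lstsq(np.c_[a,-b],c2["origin"]-c1["origin"],rcond=None)[0]
    A=c1["origin"]+s[0]*a;B=c2["origin"]+s[1]*b; return (A+B)/2,np.linalg.norm(A-B)
def mask(c,lo,hi):
    h=cv2.cvtColor(c["color"],cv2.COLOR_RGB2HSV); return cv2.inRange(h,np.array(lo),np.array(hi))
def blobs(m,amin=60):
    n,l,s,ce=cv2.connectedComponentsWithStats(m)
    return [(s[i],(l==i).astype(np.uint8)) for i in range(1,n) if s[i][4]>=amin]
def rect(m):  # min-area rect of mask
    c=max(cv2.findContours(m,cv2.RETR_EXTERNAL,cv2.CHAIN_APPROX_NONE)[0],key=cv2.contourArea); return cv2.minAreaRect(c)
def quadz(c,m,z): # min-area rectangle in world plane z from outline
    k=max(cv2.findContours(m,cv2.RETR_EXTERNAL,cv2.CHAIN_APPROX_NONE)[0],key=cv2.contourArea)[:,0,:]
    P=np.array([onz(c,u,v,z)[:2] for u,v in k])*1000; r=cv2.minAreaRect(P.astype(np.float32)); return r,cv2.boxPoints(r)
def crop(c,u0,v0,u1,v1,s,name,gain=1.0):
    i=c["color"][v0:v1,u0:u1,::-1]; i=cv2.resize(i,None,fx=s,fy=s,interpolation=cv2.INTER_CUBIC)
    cv2.imwrite("pics/"+name,np.clip(i*gain,0,255).astype(np.uint8))
E
python3 - <<'E'
from h import *
t=cam("top");s=cam("side")
a=t["color"][175:305,260:440];b=s["color"][205:360,290:430]
a=cv2.resize(a,(720,520),interpolation=cv2.INTER_CUBIC);
crop(t,265,180,435,300,4.7,"ct.png",1.6); crop(s,285,200,430,355,3.8,"cs.png")
for c,n in((t,"t"),(s,"s")):
  for nm,lo,hi in(("green",(50,100,40),(75,255,255)),("sheet",(95,50,120),(112,150,255)),("blue",(108,150,60),(125,255,255)),("orange",(8,180,120),(20,255,255))):
    for st,m in blobs(mask(c,lo,hi),60 if nm!="orange" else 30):
      z={"green":.009,"sheet":.002,"blue":.1,"orange":.05}[nm]
      r,q=quadz(c,m,z); print(n,nm,st,np.round(r[0],1),np.round(r[1],1),round(r[2],1))
E
```

```text
t green [219 179  32  50 883] [649.5 250.7] [141.1  72.6] 0.3
t green [150 223  41  52 930] [515.4 409.8] [ 71.8 141.5] 82.0
t green [ 457  247   36   59 1085] [ 493.8 -411.8] [ 75.6 144. ] 77.0
t sheet [ 366  186   76   68 3499] [ 638.2 -212.8] [183.2 153.3] 79.3
t sheet [278 194  39  48 734] [621.9  75. ] [ 69.9 124.3] 74.8
s green [266 191  46  15 456] [515.  405.1] [ 89.  146.6] 82.0
s green [315 211  30   9 165] [622.7 277.6] [47.7 90.7] 75.3
s green [ 311  379   74   34 1756] [ 493.9 -416.5] [ 84.8 148.7] 77.0
s sheet [ 348  296   75   55 3572] [ 638.2 -214.1] [189.6 159.1] 79.2
s blue [314 217  48  23 614] [591.4  64.8] [110.4 127.2] 73.8
s blue [ 386  228   58   51 1138] [755.4 -79.1] [ 94.  205.7] 4.5
s orange [225  88  22   8 117] [ 431.8 1332.3] [91.2 89.5] 48.6
s orange [197  91  27  11 162] [ 322.  1287.4] [130.8  87.3] 38.3
s orange [327 156  18  11 107] [709.6 558.5] [79.  60.2] 79.6
s orange [305 314  12  18 116] [ 455.3 -231.4] [15.1 58.2] 3.0
```

View pics/ct.png

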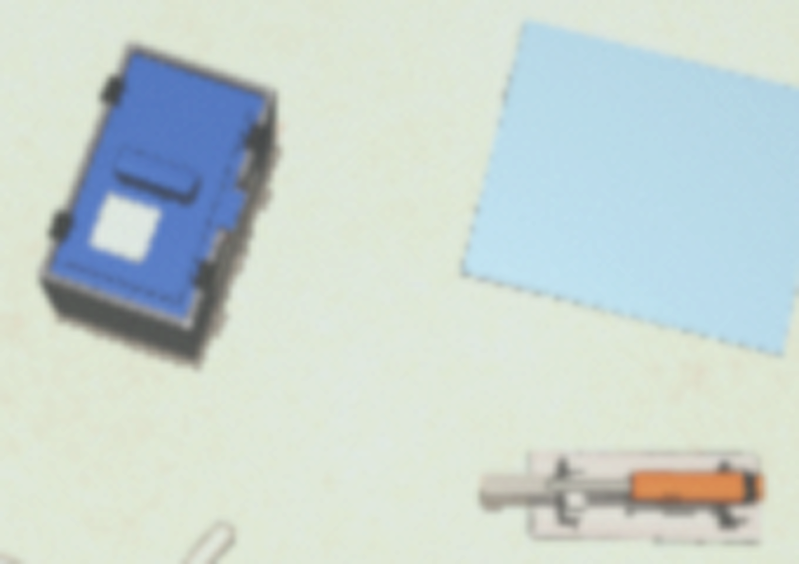

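View pics/cs.png

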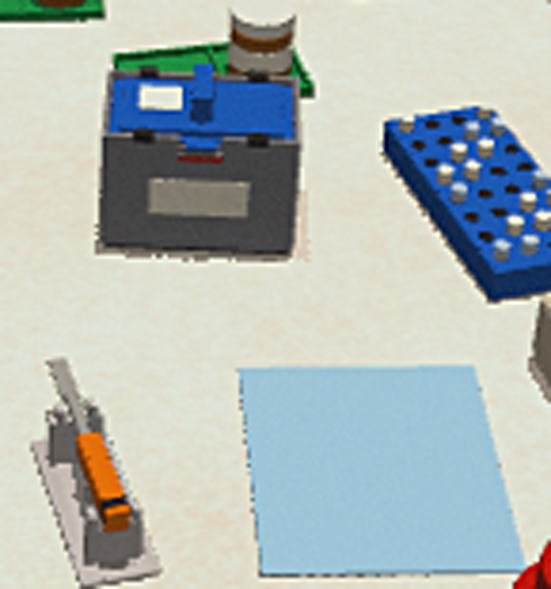

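The crops show the notch side facing -y, with the tab near top pixel (314,224). The lever's blade points to +y, with its handle at about (417,284). Now I'll measure precisely.

```bash
python3 - <<'E'
from h import *
t=cam("top");s=cam("side")
q=np.array([(130,45),(277,92),(195,328),(42,278)])/4.7+[265,180]
P=np.array([onz(t,u-.4,v-.4,.1)[:2] for u,v in q])*1000; print(P.round(1),np.linalg.norm(np.diff(np.r_[P,P[:1]],axis=0),axis=1).round(1), P.mean(0)); r=cv2.minAreaRect(P.astype(np.float32));print(r)
# bluish of the cover
for c,n,roi in((t,"t",(270,185,330,260)),(s,"s",(305,210,370,245))):
  m=mask(c,(105,110,40),(125,255,255)); k=np.zeros_like(m); u0,v0,u1,v1=roi; k[v0:v1,u0:u1]=m[v0:v1,u0:u1]
  print(n,"cover px area",(k>0).sum(),rect(k), *[quadz(c,k,z)[0] for z in (.095,.1)])
# dark box + cover silhouette top
g=cv2.cvtColor(t["color"],cv2.COLOR_RGB2HSV)
# lever
for c,n,roi in((t,"t",(360,270,440,300)),(s,"s",(290,285,330,355))):
  u0,v0,u1,v1=roi; m=mask(c,(5,130,60),(22,255,255)); k=np.zeros_like(m); k[v0:v1,u0:u1]=m[v0:v1,u0:u1]
  ys,xs=np.nonzero(k); print(n,"orange",len(xs),xs.mean(),ys.mean(),rect(k)); print(quadz(c,k,.051)[0])
  if n=="t": pt=(xs.mean(),ys.mean())
  else: ps=(xs.mean(),ys.mean())
print("handle tri",tri(t,pt,s,ps))
E
```

```text
[[668.3  88.4]
 [647.4   6.8]
 [514.4  40.8]
 [535.5 123.9]] [ 84.2 137.3  85.7 137.4] [591.40396994  64.99957817]
((591.5029296875, 65.35782623291016), (85.72633361816406, 137.43734741210938), 75.6739730834961)
t cover px area 1234 ((299.6022033691406, 219.21896362304688), (32.38015365600586, 49.381874084472656), 19.98310661315918) ((592.3790283203125, 63.32435607910156), (82.1037826538086, 126.91305541992188), 74.9123764038086) ((591.0350341796875, 62.985069274902344), (81.73906707763672, 126.3493423461914), 74.91230773925781)
s cover px area 671 ((337.5, 228.0), (22.0, 47.0), 90.0) ((594.4282836914062, 72.05065155029297), (109.95452880859375, 129.94900512695312), 77.90068817138672) ((592.37060546875, 64.64860534667969), (109.28047180175781, 129.1522979736328), 77.90060424804688)
t orange 116 411.0603448275862 283.0258620689655 ((411.0, 283.5), (5.0, 22.0), 90.0)
((454.91650390625, -230.49803161621094), (12.785001754760742, 56.53241729736328), 4.093231201171875)
s orange 192 311.5572916666667 326.015625 ((311.7191467285156, 326.41778564453125), (27.270587921142578, 8.309921264648438), 69.44395446777344)
((454.76556396484375, -245.61529541015625), (19.02936553955078, 84.45567321777344), 3.1023190021514893)
handle tri (array([ 0.45773876, -0.23276551,  0.0389434 ]), np.float64(0.00020498652670478733))
```

```bash
python3 - <<'E'
from h import *
t=cam("top");s=cam("side")
def T(u,v): return (u/4.7+265-.4,v/4.7+180-.4)
def S(u,v): return (u/3.8+285-.4,v/3.8+200-.4)
print("tip",onz(t,*T(480,490),.043)*1000,"rear",onz(t,*T(766,487),.047)*1000,"front",onz(t,*T(631,487),.05)*1000)
print("tip side",onz(s,*S(57,362),.043)*1000,"front side",onz(s,*S(89,437),.05)*1000, "rear",onz(s,*S(117,515),.05)*1000)
print("plate top view corners",[ (onz(t,*T(*p),.005)*1000).round(1) for p in((528,450),(762,456),(760,541),(528,537))])
print("tri tip",tri(t,T(480,490),s,S(57,362)))
# reprojection check images
x=np.array([np.cos(np.radians(75.3)),np.sin(np.radians(75.3)),0]);y=np.array([-x[1],x[0],0]);c0=np.array([.5914,.065,0])
B=[c0+sx*.043*x+sy*.07*y+[0,0,.1] for sx,sy in((1,1),(1,-1),(-1,-1),(-1,1))]+[c0-.043*x+[0,0,.086]]+[c0-.046*x+[0,0,.0935]]
for c,roi,sc,n in((t,(265,180,435,300),4.7,"o_t.png"),(s,(285,200,430,355),3.8,"o_s.png")):
    u0,v0,u1,v1=roi; i=cv2.resize(c["color"][v0:v1,u0:u1,::-1],None,fx=sc,fy=sc,interpolation=cv2.INTER_CUBIC)
    for p in proj(c,np.array(B)): cv2.circle(i,tuple(int(a) for a in ((p-[u0,v0]+.5)*sc)),3,(0,255,255),-1)
    if n=="o_t.png": a=i[:,:330]
    else: b=i[:290,80:330]
w=np.zeros((564,600,3),np.uint8); w[:a.shape[0],:330]=a[:564]; w[:b.shape[0],340:340+b.shape[1]]=b; cv2.imwrite("pics/ov.png",w)
E
```

```text
tip [ 447.01175269 -118.63461208   43.        ] rear [ 459.22145922 -273.44564229   47.        ] front [ 453.55745   -199.6717786   50.       ]
tip side [ 450.64862902 -124.21441824   43.        ] front side [ 454.92154954 -205.41095788   50.        ] rear [ 457.44739619 -274.3027709    50.        ]
plate top view corners [array([ 476.7, -148. ,    5. ]), array([ 482.7, -280.1,    5. ]), array([ 434.6, -280. ,    5. ]), array([ 427.6, -150.2,    5. ])]
tri tip (array([ 0.44960948, -0.11919649,  0.03853749]), np.float64(0.003978182054828847))
```

View pics/ov.png

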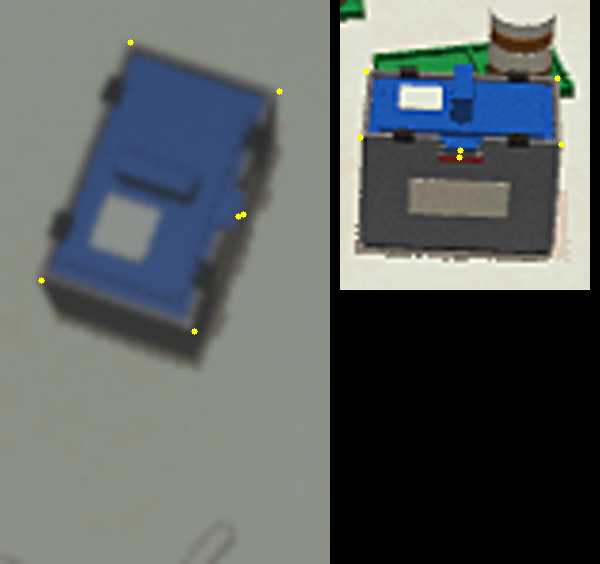

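The overlay fits: the yellow rim corners and the notch point land on the box in both views. Box middle is (591, 65) with x-yaw 75.3°. Lever grip is about (455.5, -226) with yaw about 93°. Now I'll move over the lever.

Call:
move_arm(
  plan=[17.4,33.4,-10,0,0,6,40,17.4,33.4,-10,0,0,6,40,17.4,33.4,-10,0,0,6,40,17.4,33.4,-10,0,0,6,40,17.4,33.4,-10,0,0,6,40,17.4,33.4,-10,0,0,6,40,17.4,33.4,-10,0,0,6,40,17.4,33.4,-10,0,0,6,40,17.4,33.4,-10,0,0,6,40,17.4,33.4,-10,0,0,6,40,17.4,33.4,-10,0,0,6,40,17.4,33.4,-10,0,0,6,40],
  newtons=60,
)

```text
time: 1.6
eef_pos: [0.4566, -0.226, 0.1113]
tcp_rot: [0.684, 0.73, 0.0, 0.0]
contact_force: [-0.1, 0.4, 1.1]
opening: 0.468
finger_force: 0.0
```

```bash
python3 - <<'E'
from h import *
t=cam("top");s=cam("side")
for c,n in((t,"t"),(s,"s")):
    for st,m in blobs(mask(c,(50,90,30),(80,255,255)),40):
      r,q=quadz(c,m,.009); print(n,st,np.round(r[0],1),np.round(r[1],1),round(r[2],1))
a=t["color"][150:480,0:640,::-1]; b=s["color"][60:,:,::-1]
w=np.vstack([cv2.resize(a,(560,289)),cv2.resize(b,(474,311)) if 0 else np.hstack([cv2.resize(b,(460,302)),np.zeros((302,100,3),np.uint8)])]); cv2.imwrite("pics/v1.png",np.clip(w*1.3,0,255).astype(np.uint8))
E
```

```text
t [219 178  32  51 970] [649.9 250.5] [144.5  74.7] 0.3
t [ 149  222   42   53 1005] [515.4 410.7] [ 75.4 143.1] 81.8
t [467 247  13  15  93] [ 556.5 -395.1] [23.5 43.8] 52.8
t [458 269  36  38 775] [ 472.8 -409. ] [ 72.5 103. ] 77.0
s [327 211  18   9 107] [640.8 272.9] [47.7 53.2] 75.3
s [253 237  10   9  57] [384.4 174.3] [41.6 19.8] 70.2
s [ 311  379   74   34 1769] [ 494.2 -416.4] [ 84.9 149. ] 78.2
```

View pics/v1.png

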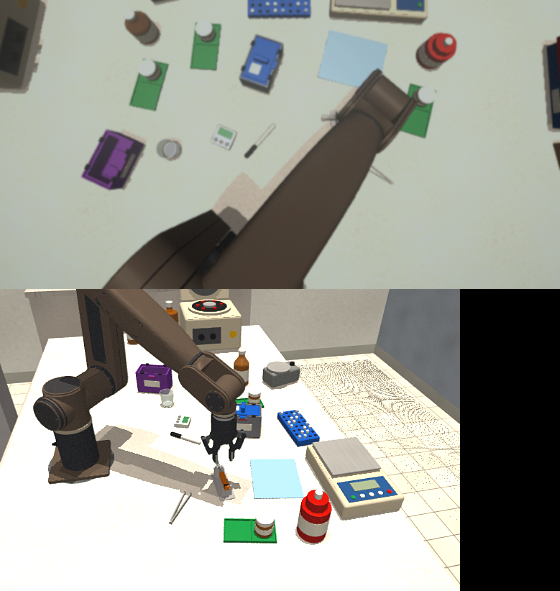

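Call:
move_arm(
  plan=[-0.5,0,-22,0,0,0,40,-0.5,0,-22,0,0,0,40,0,0,-22,0,0,0,40,0,0,-22,0,0,0,40,0,0,0,0,0,0,40,0,0,0,0,0,0,10,0,0,0,0,0,0,10,0,0,0,0,0,0,10,0,0,0,0,0,0,10,0,0,0,0,0,0,10],
  newtons=60,
)

```text
time: 2.7
eef_pos: [0.4559, -0.2282, 0.0248]
tcp_rot: [0.685, 0.728, -0.0, 0.001]
contact_force: [-0.5, -1.3, 4.8]
opening: 0.176
finger_force: 60.3
```

Three trays are present, and no fourth one shows in the area the arm uncovered. The handle is gripped at a 15 mm opening. I'll lift it and go to the pre-insert pose.

Call:
move_arm(
  plan=[0,0,15,0,0,0,10,0,0,25,0,0,0,10,0,0,25,0,0,0,10,0,0,0,0,0,0,10,15.2,20.7,0,0,0,-3,10,15.2,20.7,0,0,0,-3,10,15.2,20.7,0,0,0,-3,10,15.2,20.7,0,0,0,-3,10,15.2,20.7,0,0,0,-3,10,15.2,20.7,0,0,0,-3.2,10,0,0,0,0,0,0,10,0,0,0,0,0,0,10],
  newtons=80,
)

```text
time: 3.9
eef_pos: [0.5453, -0.1025, 0.0868]
tcp_rot: [0.791, 0.611, -0.001, -0.001]
contact_force: [-0.7, -0.6, -1.5]
opening: 0.168
finger_force: 78.9
```

```bash
python3 - <<'E'
from h import *
t=cam("top");s=cam("side")
st=ctrl.get_state();p=st["eef_pos"];Rm=R.from_quat(st["tcp_rot"]).as_matrix();print(p*1000,Rm.round(3).tolist(),st["contact_force"])
tip=p+Rm[:,0]*.107-Rm[:,2]*.0172; print("tip pred",tip*1000)
for c,n in((t,"t"),(s,"s")): print(n,proj(c,tip),proj(c,p+Rm[:,0]*.06-Rm[:,2]*.0172))
a,b=proj(t,tip)[0],proj(s,tip)[0]
im=[]
for c,q in((t,a),(s,b)):
    u,v=int(q[0]),int(q[1]); im.append(cv2.resize(c["color"][v-45:v+45,u-35:u+35,::-1],(420,540),interpolation=cv2.INTER_CUBIC)); cv2.circle(im[-1],(int((q[0]-u+35.5)*6),int((q[1]-v+45.5)*6)),3,(0,255,255),-1)
cv2.imwrite("pics/v2.png",np.hstack(im)[:,:800])
E
```

```text
[ 545.18691602 -103.40482482   87.31833823] [[0.254, 0.967, -0.002], [0.967, -0.254, 0.0], [-0.0, -0.002, -1.0]] [-0.79326406  0.17444407 -0.51287242]
tip pred [5.72415970e+02 7.33195024e-02 1.04514043e+02]
t [[324.13075057 227.4443078 ]] [[342.00080306 233.35253499]]
s [[336.54602385 240.33925145]] [[336.32760739 250.82683073]]
```

View pics/v2.png

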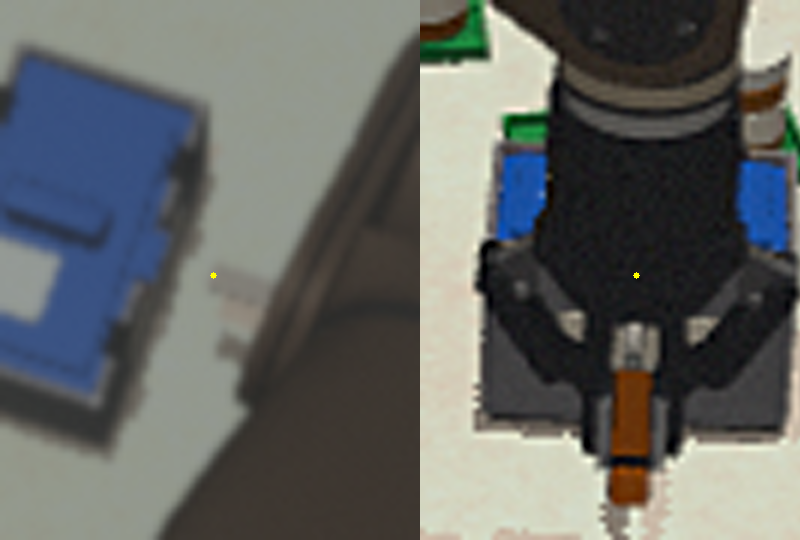

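The blade tip is where predicted: (212,277) in the crop against (213,275). Now I'll lower it to the notch height.

Call:
move_arm(
  plan=[0.8,-0.2,-8,0,0,0,10,0.8,-0.2,-7.5,0,0,0,10,0,0,0,0,0,0,10,0,0,0,0,0,0,10,0,0,0,0,0,0,10],
)

```text
time: 4.5
eef_pos: [0.5478, -0.1037, 0.0729]
tcp_rot: [0.792, 0.611, 0.0, 0.0]
contact_force: [-0.0, 0.8, -0.8]
opening: 0.172
finger_force: 78.9
```

```bash
cat > st.py <<'E'
from h import *
L=[ctrl.get_state() for _ in range(1)]
st=L[0];p=st["eef_pos"];Rm=R.from_quat(st["tcp_rot"]).as_matrix()
print("p",(p*1000).round(1),"x",Rm[:,0].round(3),"z",Rm[:,2].round(3),"F",st["contact_force"].round(1),"T",st["wrist_torque"].round(2),"open",round(st["opening"]*85,1),st["finger_force"])
tip=p+Rm[:,0]*.107-Rm[:,2]*.0172; print("tip",(tip*1000).round(1),"in box:",((tip-[.5914,.065,.092])@np.array([[.2538,.9673,0],[-.9673,.2538,0],[0,0,1]]).T*1000).round(1))
E
python3 st.py
```

```text
p [ 547.8 -103.7   72.9] x [ 0.254  0.967 -0.   ] z [ 0. -0. -1.] F [-0.   0.8 -0.8] T [-0.06 -0.01  0.03] open 14.6 78.86016368865967
tip [ 5.75e+02 -2.00e-01  9.01e+01] in box: [-67.3  -0.7  -1.9]
```

Call:
move_arm(
  plan=[0,0,-1,0,0,0,10,2,7.7,0,0,0,0,10,2,7.7,0,0,0,0,10,2,7.7,0,0,0,0,10,2,7.7,0,0,0,0,10,2,7.7,0,0,0,0,10,2,7.7,0,0,0,0,10,2,7.7,0,0,0,0,10,0,0,0,0,0,0,10,0,0,0,0,0,0,10],
)

```text
time: 5.5
eef_pos: [0.5618, -0.0494, 0.0718]
tcp_rot: [0.792, 0.611, -0.0, 0.0]
contact_force: [-0.2, 0.0, -1.6]
opening: 0.17
finger_force: 78.9
```

```bash
python3 st.py
```

```text
p [561.8 -49.4  71.8] x [ 0.254  0.967 -0.   ] z [-0. -0. -1.] F [-0.2  0.  -1.6] T [-0.03  0.03 -0.03] open 14.4 78.86128664016724
tip [588.9  54.1  89. ] in box: [-11.2  -0.4  -3. ]
```

Call:
move_arm(
  plan=[0,0,-1.8,0,0,0,10,0.24,0.91,-3.56,2.66,-0.7,0,10,0.24,0.91,-3.56,2.66,-0.7,0,10,0.33,1.24,-3.45,2.66,-0.7,0,10,0.33,1.24,-3.45,2.66,-0.7,0,10,0,0,0,0,0,0,10,0,0,0,0,0,0,10],
)

```text
time: 6.2
eef_pos: [0.5625, -0.0463, 0.0557]
tcp_rot: [0.788, 0.608, 0.075, -0.058]
contact_force: [-0.1, -2.4, -2.2]
opening: 0.172
finger_force: 78.9
```

```bash
python3 st.py
```

```text
p [562.5 -46.3  55.7] x [0.25  0.95  0.188] z [ 0.048  0.182 -0.982] F [-0.1 -2.4 -2.2] T [-0.73  0.19 -0.01] open 14.6 78.86328220367432
tip [588.4  52.2  92.8] in box: [-13.1  -0.4   0.8]
```

Call:
move_arm(
  plan=[0.41,1.55,-3.31,2.66,-0.7,0,10,0.41,1.55,-3.31,2.66,-0.7,0,10,0.49,1.85,-3.15,2.66,-0.7,0,10,0.49,1.85,-3.15,2.66,-0.7,0,10,0,0,0,0,0,0,10,0,0,0,0,0,0,10],
)

```text
time: 6.8
eef_pos: [0.5648, -0.0387, 0.0433]
tcp_rot: [0.777, 0.6, 0.151, -0.116]
contact_force: [0.7, 0.9, -0.9]
opening: 0.171
finger_force: 79.0
```

```bash
python3 st.py
```

```text
p [564.8 -38.7  43.3] x [0.236 0.897 0.373] z [ 0.095  0.361 -0.928] F [ 0.7  0.9 -0.9] T [-0.21  0.06 -0.04] open 14.5 78.95970940589905
tip [588.4  51.1  99.3] in box: [-14.2  -0.6   7.3]
```

Tip height implies the tab is about 13 mm up and the force has dropped, so the cover has snapped past its catches. I'll withdraw the lever.

Call:
move_arm(
  plan=[-2.5,-9.4,-3.9,0,0,0,10,-2.5,-9.4,-3.9,0,0,0,10,-2.5,-9.4,-3.9,0,0,0,10,-2.5,-9.4,-3.9,0,0,0,10,-9,-18,9,-2.66,0.7,0,10,-9,-18,9,-2.66,0.7,0,10,-9,-18,9,-2.66,0.7,0,10,-9,-18,9,-2.66,0.7,0,10,-9,-18,9,-2.66,0.7,0,10,-9,-18,9,-2.66,0.7,0,10,-9,-18,9,-2.66,0.7,0,10,-9,-18,9,-2.66,0.7,0,10],
)

```text
time: 8.0
eef_pos: [0.4818, -0.2214, 0.0996]
tcp_rot: [0.792, 0.61, -0.001, 0.0]
contact_force: [0.6, -0.7, -1.0]
opening: 0.172
finger_force: 78.9
```

```bash
python3 st.py; python3 - <<'E'
from h import *
s=cam("side"); crop(s,290,200,390,280,4,"v3.png")
E
```

```text
p [ 481.8 -221.4   99.6] x [ 0.255  0.967 -0.002] z [-0.001 -0.002 -1.   ] F [ 0.6 -0.7 -1. ] T [-0.02 -0.03  0.  ] open 14.6 78.91757011413574
tip [ 509.1 -117.9  116.6] in box: [-197.8   33.2   24.6]
```

View pics/v3.png

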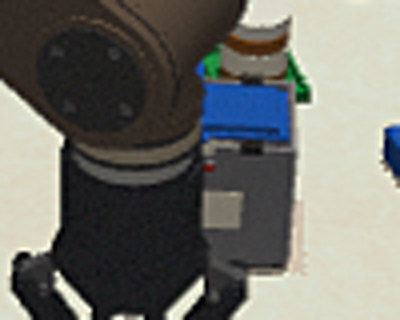

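The arm partly hides the box here, so I'll check the cover once the lever is back. Returning the lever to its rest.

Call:
move_arm(
  plan=[-4.3,-1.1,-6,0,0,3.05,10,-4.3,-1.1,-6,0,0,3.05,10,-4.3,-1.1,-6,0,0,3.05,10,-4.3,-1.1,-6,0,0,3.05,10,-4.3,-1.1,-6,0,0,3.05,10,-4.4,-1.3,-6,0,0,3.05,10,0,0,0,0,0,0,10,0,0,0,0,0,0,10],
)

```text
time: 8.85
eef_pos: [0.4566, -0.2269, 0.0632]
tcp_rot: [0.685, 0.728, 0.0, -0.0]
contact_force: [-0.2, -0.7, -1.1]
opening: 0.171
finger_force: 78.9
```

```bash
python3 st.py; python3 st.py
```

```text
p [ 456.6 -226.9   63.2] x [-0.061  0.998  0.001] z [-0.     0.001 -1.   ] F [-0.2 -0.7 -1.1] T [-0.04  0.02  0.01] open 14.5 78.93315553665161
tip [ 450.2 -120.1   80.5] in box: [-214.9   89.6  -11.5]
p [ 456.6 -226.9   63.2] x [-0.061  0.998  0.001] z [-0.     0.001 -1.   ] F [-0.2 -0.7 -1.1] T [-0.04  0.02  0.01] open 14.5 78.93315553665161
tip [ 450.2 -120.1   80.5] in box: [-214.9   89.6  -11.5]
```

Call:
move_arm(
  plan=[-0.5,-1,-10,0,0,0,10,0,0,-10,0,0,0,10,0,0,-10,0,0,0,10,0,0,-7.5,0,0,0,10,0,0,0,0,0,0,10,0,0,0,0,0,0,24,0,0,0,0,0,0,36,0,0,0,0,0,0,36,0,0,25,0,0,0,36,0,0,35,0,0,0,36,0,0,40,0,0,0,36,0,0,40,0,0,0,36],
)

```text
time: 10.05
eef_pos: [0.4559, -0.2277, 0.1672]
tcp_rot: [0.685, 0.729, -0.0, -0.0]
contact_force: [0.4, -0.8, -0.2]
opening: 0.42
finger_force: 0.0
```

```bash
python3 st.py; python3 - <<'E'
from h import *
t=cam("top");s=cam("side"); 
for st,m in blobs(mask(s,(5,130,60),(22,255,255)),60):
    if 290<st[0]<330 and st[1]>280: ys,xs=np.nonzero(m); print(len(xs),xs.mean(),ys.mean())
E
```

```text
p [ 455.9 -227.7  167.2] x [-0.062  0.998  0.   ] z [-0.  0. -1.] F [ 0.4 -0.8 -0.2] T [-0.01 -0.05 -0.02] open 35.7 0.0
tip [ 449.3 -120.9  184.4] in box: [-215.9   90.3   92.4]
136 309.72058823529414 322.75735294117646
```

Call:
move_arm(
  plan=[17,36.8,-1,0,0,-2.3,36,17,36.8,-1,0,0,-2.3,36,17,36.8,-1,0,0,-2.3,36,17,36.8,-1,0,0,-2.3,36,17,36.8,-1,0,0,-2.3,36,17,36.8,-1,0,0,-2.3,36,17,36.8,-1,0,0,-2.2,36,17,36.8,-1,0,0,-2.2,36,0,0,0,-4.35,1.15,0,36,0,0,0,-4.35,1.15,0,36,0,0,0,0,0,0,36],
)

```text
time: 11.25
eef_pos: [0.5919, 0.0682, 0.1565]
tcp_rot: [0.788, 0.611, -0.063, 0.047]
contact_force: [0.4, 0.3, 0.4]
opening: 0.424
finger_force: 0.0
```

```bash
python3 st.py; python3 - <<'E'
from h import *
s=cam("side"); t=cam("top")
th=np.radians(9)
x=np.array([.2538,.9673,0]);y=np.array([-.9673,.2538,0]);c0=np.array([.5914,.065,.092])
def cov(px,py,pz,th):
    a,b=px-.038,pz; return c0+x*(.038+a*np.cos(th)+b*np.sin(th))+y*py+np.array([0,0,-a*np.sin(th)+b*np.cos(th)])
u0,v0,u1,v1=295,195,395,275; i=cv2.resize(s["color"][v0:v1,u0:u1,::-1],None,fx=4,fy=4,interpolation=cv2.INTER_CUBIC)
for T,col in((0,(0,0,255)),(th,(0,255,255))):
  for q in((-.046,0,.0015),(-.038,.065,.003),(-.038,-.065,.003),(.022,0,.03),(-.022,0,.03)):
    p=(proj(s,cov(*q,T))[0]-[u0,v0]+.5)*4; cv2.circle(i,tuple(int(k) for k in p),2,col,-1)
cv2.imwrite("pics/v4.png",i)
for st,m in blobs(mask(s,(5,130,60),(22,255,255)),60):
    if 290<st[0]<330 and st[1]>280: ys,xs=np.nonzero(m); print(len(xs),xs.mean(),ys.mean())
E
```

```text
p [591.9  68.2 156.5] x [ 0.246  0.956 -0.157] z [-0.041 -0.151 -0.988] F [0.4 0.3 0.4] T [ 0.07 -0.04  0.01] open 36.0 0.0
tip [619.  173.2 156.7] in box: [111.6   0.8  64.7]
138 309.92753623188406 322.7608695652174
```

View pics/v4.png

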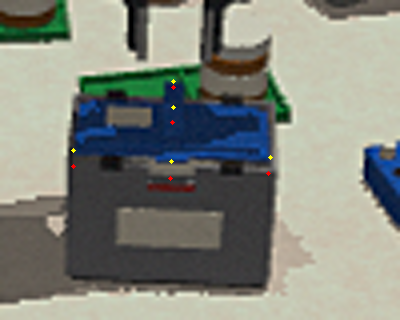

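The cover sits ajar, matching the predicted yellow points at 9°. Now to grip the rib.

Call:
move_arm(
  plan=[0,-0.5,-12,0,0,0,36,0,-0.5,-12,0,0,0,36,0,0,-12,0,0,0,36,0,0,-6,0,0,0,36,0,0,-4.5,0,0,0,36,0,0,0,0,0,0,36,0,0,0,0,0,0,36],
  newtons=80,
)

```text
time: 12.05
eef_pos: [0.5925, 0.0655, 0.1117]
tcp_rot: [0.789, 0.609, -0.062, 0.048]
contact_force: [-0.0, 0.2, -0.6]
opening: 0.42
finger_force: 0.0
```

```bash
python3 st.py
```

```text
p [592.5  65.5 111.7] x [ 0.249  0.956 -0.156] z [-0.04  -0.151 -0.988] F [-0.   0.2 -0.6] T [ 0.14 -0.05 -0.02] open 35.7 0.0
tip [619.9 170.3 112. ] in box: [109.1  -0.8  20. ]
```

Call:
move_arm(
  plan=[0,0,-2,0,0,0,36,0,0,0,0,0,0,8,0,0,0,0,0,0,8,0,0,0,0,0,0,8,0,0,0,0,0,0,8,0,0,0,0,0,0,8,0,0,2,0,0,0,8,0,0,3,0,0,0,8,0,0,4,0,0,0,8,0,0,5,0,0,0,8,0,0,0,0,0,0,8],
  newtons=80,
)

```text
time: 13.15
eef_pos: [0.5926, 0.0656, 0.1242]
tcp_rot: [0.789, 0.609, -0.062, 0.048]
contact_force: [1.1, -0.3, -1.7]
opening: 0.14
finger_force: 79.9
```

```bash
python3 st.py
```

```text
p [592.6  65.6 124.2] x [ 0.25   0.956 -0.156] z [-0.039 -0.151 -0.988] F [ 1.1 -0.3 -1.7] T [ 0.08 -0.05 -0.02] open 11.9 79.851815700531
tip [619.9 170.5 124.5] in box: [109.3  -0.8  32.5]
```

The cover is free: the force is about its weight, and the grip holds the rib. I'll carry it to the sheet.

Call:
move_arm(
  plan=[0,0,15,0,0,0,8,0,0,20,0,0,0,8,5.6,-34.8,0,2.9,-0.76,0,8,5.6,-34.8,0,2.9,-0.76,0,8,5.6,-34.8,0,2.9,-0.76,0,8,5.6,-34.8,0,0,0,0,8,5.6,-34.8,-15,0,0,0,8,5.6,-34.8,-25,0,0,0,8,5.6,-34.8,-25,0,0,0,8,5.6,-34.8,-25,0,0,0,8,0,0,-25,0,0,0,8,0,0,0,0,0,0,8],
)

```text
time: 14.35
eef_pos: [0.6345, -0.2126, 0.04]
tcp_rot: [0.792, 0.611, -0.002, -0.004]
contact_force: [-0.5, 0.7, -1.1]
opening: 0.142
finger_force: 79.8
```

```bash
python3 st.py
```

```text
p [ 634.5 -212.6   40. ] x [0.254 0.967 0.002] z [-0.007  0.004 -1.   ] F [-0.5  0.7 -1.1] T [0.03 0.04 0.04] open 12.1 79.82631325721741
tip [ 661.8 -109.1   57.4] in box: [-150.6 -112.3  -34.6]
```

Call:
move_arm(
  plan=[0,0,-10,0,0,0,8,0,0,-8,0,0,0,8,0,0,-3,0,0,0,8,0,0,-2,0,0,0,8,0,0,-1.5,0,0,0,8,0,0,0,0,0,0,8],
)

```text
time: 14.95
eef_pos: [0.6372, -0.2127, 0.0193]
tcp_rot: [0.791, 0.612, -0.0, 0.0]
contact_force: [0.7, 1.3, -0.6]
opening: 0.144
finger_force: 79.8
```

```bash
python3 st.py
```

```text
p [ 637.2 -212.7   19.3] x [ 0.252  0.968 -0.   ] z [-0. -0. -1.] F [ 0.7  1.3 -0.6] T [-0.02 -0.03 -0.04] open 12.2 79.82993960380554
tip [ 664.2 -109.2   36.4] in box: [-150.  -114.6  -55.6]
```

Call:
move_arm(
  plan=[0,0,-2,0,0,0,8,0,0,-2,0,0,0,8,0,0,-1,0,0,0,8,0,0,0,0,0,0,8,0,0,0,0,0,0,8],
)

```text
time: 15.45
eef_pos: [0.6373, -0.213, 0.0147]
tcp_rot: [0.791, 0.611, -0.0, 0.0]
contact_force: [-0.3, 1.8, 3.0]
opening: 0.143
finger_force: 80.5
```

```bash
python3 st.py
```

```text
p [ 637.3 -213.    14.7] x [ 0.253  0.968 -0.   ] z [ 0. -0. -1.] F [-0.3  1.8  3. ] T [ 0.13  0.27 -0.03] open 12.1 80.50539135932922
tip [ 664.4 -109.4   31.8] in box: [-150.2 -114.8  -60.2]
```

Call:
move_arm(
  plan=[0,0,0,0,0,0,20,0,0,0,0,0,0,36,0,0,0,0,0,0,36,0,0,20,0,0,0,36,0,0,35,0,0,0,40,0,0,30,0,0,0,64,-9,38,-10,0,0,0,64,-9,38,-25,0,0,0,64,-9,38,-25,0,0,0,64,-9,38,-15,0,0,0,64,0,0,0,0,0,0,64],
)

```text
time: 16.55
eef_pos: [0.5966, -0.0561, 0.0199]
tcp_rot: [0.79, 0.613, -0.003, -0.004]
contact_force: [-0.3, -0.7, -0.4]
opening: 0.75
finger_force: 0.0
```

```bash
python3 st.py; python3 - <<'E'
from h import *
t=cam("top");s=cam("side")
a=t["color"][180:300,265:450,::-1]; b=s["color"][200:410,285:430,::-1]
w=np.hstack([cv2.resize(a,(462,300),interpolation=cv2.INTER_CUBIC),cv2.resize(b,(207,300),interpolation=cv2.INTER_CUBIC)])
w=cv2.resize(w,None,fx=1.19,fy=1.19);cv2.imwrite("pics/v5.png",np.clip(w*1.3,0,255).astype(np.uint8))
for c,n in((t,"t"),(s,"s")):
    for st,m in blobs(mask(c,(50,90,30),(80,255,255)),40):
      r,q=quadz(c,m,.009); print(n,st,np.round(r[0],1),np.round(r[1],1),round(r[2],1))
E
```

```text
p [596.6 -56.1  19.9] x [0.248 0.969 0.001] z [-0.009  0.003 -1.   ] F [-0.3 -0.7 -0.4] T [-0.06  0.    0.  ] open 63.8 0.0
tip [623.3  47.5  37.2] in box: [ -8.8 -35.3 -54.8]
t [219 178  32  51 974] [650.  250.5] [144.6  74.7] 0.0
t [ 149  222   42   53 1005] [515.6 410.6] [ 75.5 143.4] 82.0
t [ 457  247   37   59 1123] [ 494.3 -411.8] [ 76.1 145.1] 76.8
s [266 191  46  15 463] [515.  404.8] [ 89.6 146.9] 82.3
s [315 212  26   8 145] [615.6 275.2] [41.  78.2] 75.6
s [253 237  10   9  57] [384.4 174.3] [41.6 19.8] 70.2
s [ 311  379   74   34 1767] [ 493.8 -416.9] [ 85.2 148.9] 76.5
```

View pics/v5.png

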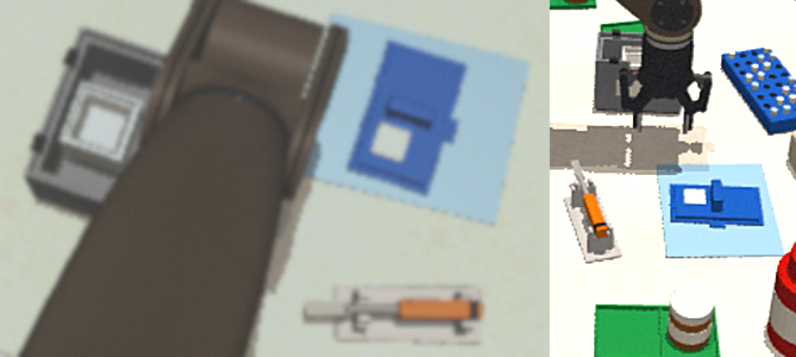

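The cover lies flat on the sheet, the lever is on its rest, and the dish stack is visible in the box. Next I'll touch the bench with the fingers 58 mm open, to learn where the tips are at dish width.

Call:
move_arm(
  plan=[0,0,-10,0,0,0,58,0,0,-6,0,0,0,58,0,0,-2,0,0,0,58,0,0,-1,0,0,0,58,0,0,-1,0,0,0,58,0,0,0,0,0,0,58],
  newtons=20,
)

```text
time: 17.25
eef_pos: [0.6012, -0.0612, 0.004]
tcp_rot: [0.791, 0.611, -0.0, -0.0]
contact_force: [1.2, -0.2, -0.1]
opening: 0.68
finger_force: 0.0
```

```bash
python3 st.py
```

```text
p [601.2 -61.2   4. ] x [ 0.253  0.968 -0.   ] z [-0. -0. -1.] F [ 1.2 -0.2 -0.1] T [ 0.06  0.03 -0.04] open 57.8 0.0
tip [628.2  42.3  21.2] in box: [-12.6 -41.4 -70.8]
```

Call:
move_arm(
  plan=[0,0,-1,0,0,0,58,0,0,-1,0,0,0,58,0,0,0,0,0,0,58],
)

```text
time: 17.55
eef_pos: [0.601, -0.0609, 0.0019]
tcp_rot: [0.791, 0.611, -0.0, -0.0]
contact_force: [0.2, 0.4, -0.1]
opening: 0.677
finger_force: 0.0
```

Call:
move_arm(
  plan=[0,0,-1,0,0,0,58,0,0,0,0,0,0,58],
)

```text
time: 17.75
eef_pos: [0.601, -0.0608, 0.0009]
tcp_rot: [0.791, 0.611, -0.0, -0.0]
contact_force: [0.4, -0.2, 0.2]
opening: 0.679
finger_force: 0.0
```

Call:
move_arm(
  plan=[0,0,-1,0,0,0,58,0,0,0,0,0,0,58],
)

```text
time: 17.95
eef_pos: [0.601, -0.0609, -0.0002]
tcp_rot: [0.791, 0.611, -0.0, -0.0]
contact_force: [-0.2, 0.2, 0.1]
opening: 0.682
finger_force: 0.0
```

Call:
move_arm(
  plan=[0,0,-1,0,0,0,58,0,0,-1,0,0,0,58,0,0,0,0,0,0,58],
)

```text
time: 18.25
eef_pos: [0.6009, -0.0609, -0.0023]
tcp_rot: [0.791, 0.611, -0.0, -0.0]
contact_force: [0.1, 0.7, 0.2]
opening: 0.678
finger_force: 0.0
```

Call:
move_arm(
  plan=[0,0,-1,0,0,0,58,0,0,0,0,0,0,58],
)

```text
time: 18.45
eef_pos: [0.601, -0.0609, -0.0032]
tcp_rot: [0.791, 0.611, -0.0, -0.0]
contact_force: [0.3, -0.2, -0.4]
opening: 0.681
finger_force: 0.0
```

Call:
move_arm(
  plan=[0,0,-1,0,0,0,58,0,0,0,0,0,0,58],
)

```text
time: 18.65
eef_pos: [0.601, -0.0609, -0.0042]
tcp_rot: [0.791, 0.611, -0.0, -0.0]
contact_force: [0.6, 0.1, 0.0]
opening: 0.68
finger_force: 0.0
```

Call:
move_arm(
  plan=[0,0,-1,0,0,0,58,0,0,0,0,0,0,58],
)

```text
time: 18.85
eef_pos: [0.6012, -0.0609, -0.0046]
tcp_rot: [0.791, 0.611, -0.0, -0.0]
contact_force: [-2.4, 0.6, 2.8]
opening: 0.681
finger_force: 1.7
```

The tips touch at TCP z ≈ -4.4 mm, so they stand 4.4 mm above the TCP at this opening. I'll go above the dish stack.

Call:
move_arm(
  plan=[0,0,35,0,0,0,66,0,0,45,0,0,0,66,0,0,45,0,0,0,66,-2.4,31.5,25,0,0,0,66,-2.4,31.5,5,0,0,0,66,-2.4,31.5,0,0,0,0,66,-2.4,31.5,0,0,0,0,66,0,0,-20,0,0,0,66,0,0,0,0,0,0,66,0,0,0,0,0,0,66],
  newtons=20,
)

```text
time: 19.85
eef_pos: [0.591, 0.065, 0.1294]
tcp_rot: [0.791, 0.611, -0.001, -0.001]
contact_force: [0.7, -0.6, -1.2]
opening: 0.775
finger_force: 0.0
```

```bash
python3 st.py; python3 - <<'E'
from h import *
s=cam("side"); st=ctrl.get_state()
u0,v0,u1,v1=295,185,395,265; i=cv2.resize(s["color"][v0:v1,u0:u1,::-1],None,fx=4,fy=4,interpolation=cv2.INTER_CUBIC)
x=np.array([.2538,.9673,0]);y=np.array([-.9673,.2538,0]);c0=np.array([.5914,.065,.082])
for a in(-.028,.028):
  for b in(-.028,.028):
    p=(proj(s,c0+a*x+b*y)[0]-[u0,v0]+.5)*4; cv2.circle(i,tuple(int(k) for k in p),2,(0,0,255),-1)
cv2.imwrite("pics/v6.png",i)
E
```

```text
p [591.   65.  129.4] x [ 0.253  0.968 -0.001] z [-0.002 -0.    -1.   ] F [ 0.7 -0.6 -1.2] T [-0.01 -0.06  0.03] open 65.9 0.0
tip [618.1 168.5 146.5] in box: [106.9   0.5  54.5]
```

View pics/v6.png

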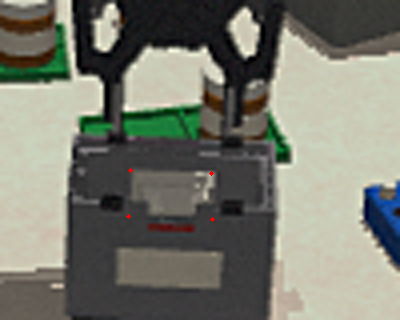

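The stack sits where predicted, with the red corner points on the dish edges. Descending to the top band.

Call:
move_arm(
  plan=[0,0,-20,0,0,0,66,0,0,-20,0,0,0,66,0,0,-12,0,0,0,66,0,0,-6,0,0,0,66,0,0,0,0,0,0,66,0,0,0,0,0,0,66,0,0,0,0,0,0,66],
  newtons=20,
)

```text
time: 20.6
eef_pos: [0.5924, 0.065, 0.0732]
tcp_rot: [0.791, 0.611, 0.001, 0.001]
contact_force: [-0.2, 0.4, 0.4]
opening: 0.772
finger_force: 0.0
```

```bash
python3 st.py
```

```text
p [592.4  65.   73.2] x [0.253 0.968 0.   ] z [ 0.002 -0.    -1.   ] F [-0.2  0.4  0.4] T [-0.04  0.07 -0.03] open 65.6 0.0
tip [619.4 168.5  90.5] in box: [107.2  -0.8  -1.5]
```

Call:
move_arm(
  plan=[0,0,-2.5,0,0,0,66,0,0,0,0,0,0,60,0,0,0,0,0,0,48,0,0,0,0,0,0,48,0,0,0,0,0,0,48,0,0,0,0,0,0,48],
  newtons=20,
)

```text
time: 21.2
eef_pos: [0.5917, 0.0651, 0.0698]
tcp_rot: [0.791, 0.611, 0.0, 0.0]
contact_force: [0.6, 0.2, 1.8]
opening: 0.651
finger_force: 21.6
```

```bash
python3 st.py
```

```text
p [591.7  65.1  69.8] x [0.252 0.968 0.   ] z [ 0.  0. -1.] F [0.6 0.2 1.8] T [0.03 0.08 0.04] open 55.4 21.6108700633049
tip [618.7 168.6  87.1] in box: [ 1.072e+02 -1.000e-01 -4.900e+00]
```

Call:
move_arm(
  plan=[0,0,3,0,0,0,48,0,0,5,0,0,0,48,0,0,8,0,0,0,48,0,0,9,0,0,0,48,0,0,9,0,0,0,48,0,0,0,0,0,0,48],
)

```text
time: 21.8
eef_pos: [0.5929, 0.065, 0.1059]
tcp_rot: [0.791, 0.611, 0.001, 0.001]
contact_force: [0.3, -0.1, -0.3]
opening: 0.648
finger_force: 21.4
```

```bash
python3 st.py; python3 - <<'E'
from h import *
s=cam("side"); crop(s,300,180,380,260,5,"v7.png")
E
```

```text
p [592.9  65.  105.9] x [0.252 0.968 0.001] z [ 0.004 -0.    -1.   ] F [ 0.3 -0.1 -0.3] T [-0.03 -0.04  0.02] open 55.1 21.397975087165833
tip [619.8 168.6 123.2] in box: [107.4  -1.2  31.2]
```

View pics/v7.png

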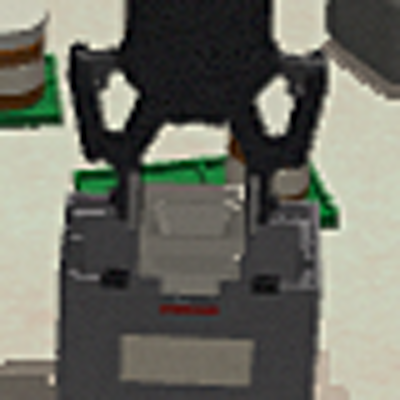

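```bash
python3 - <<'E'
from h import *
s=cam("side")
x=np.array([.2538,.9673,0]);c0=np.array([.5914,.065,0])
for a,z in((.028,.118),(-.028,.118),(-.028,.108),(-.028,.098),(-.018,.09),(.028,.072),(-.028,.072),(-.043,.086)):
    print(a,z,((proj(s,c0+a*x+[0,0,z])[0]-[300,180]+.5)*5).round(0))
i=s["color"].astype(int).sum(2)
print([(5*(v-180),int(i[v,330:346].mean())) for v in range(214,242)])
E
```

```text
0.028 0.118 [192. 185.]
-0.028 0.118 [191. 241.]
-0.028 0.108 [190. 257.]
-0.028 0.098 [189. 272.]
-0.018 0.09 [189. 274.]
0.028 0.072 [188. 255.]
-0.028 0.072 [187. 313.]
-0.043 0.086 [188. 307.]
[(170, 183), (175, 206), (180, 216), (185, 300), (190, 304), (195, 301), (200, 286), (205, 317), (210, 315), (215, 315), (220, 309), (225, 305), (230, 302), (235, 281), (240, 299), (245, 303), (250, 303), (255, 290), (260, 285), (265, 283), (270, 287), (275, 305), (280, 272), (285, 277), (290, 273), (295, 158), (300, 169), (305, 146)]
```

Call:
move_arm(
  plan=[0,0,5,0,0,0,48,0,0,4,0,0,0,48,0,0,0,0,0,0,48,0,0,0,0,0,0,48],
)

```text
time: 22.3
eef_pos: [0.5915, 0.0651, 0.1126]
tcp_rot: [0.791, 0.611, -0.0, -0.0]
contact_force: [0.2, -0.8, 0.1]
opening: 0.645
finger_force: 21.4
```

```bash
python3 - <<'E'
from h import *
s=cam("side"); st=ctrl.get_state(); d=st["eef_pos"][2]-.0698; print(d)
x=np.array([.2538,.9673,0]);y=np.array([-.9673,.2538,0]);c0=np.array([.5914,.065,0])
i=s["color"].astype(int).sum(2)
for nm,z in(("band1 top",.082),("b1 mid",.077),("b1 low",.0725),("b2 top",.0715),("b2 mid",.067),("b2 low",.063),("below",.060),("below",.056)):
    P=[proj(s,c0-.028*x+yy*y+[0,0,z+d])[0] for yy in np.linspace(.034,-.034,18)]
    print(nm,[int(i[int(round(p[1])),int(round(p[0]))]) for p in P])
E
```

```text
0.042582738770642226
band1 top [174, 181, 297, 300, 290, 285, 279, 300, 302, 306, 302, 303, 299, 306, 308, 270, 171, 195]
b1 mid [178, 188, 313, 307, 307, 306, 305, 300, 305, 307, 304, 299, 304, 305, 313, 306, 173, 189]
b1 low [171, 181, 282, 281, 307, 305, 281, 285, 285, 285, 285, 284, 287, 290, 211, 190, 181, 180]
b2 top [171, 175, 153, 184, 289, 277, 281, 285, 285, 285, 285, 284, 287, 290, 211, 190, 181, 180]
b2 mid [180, 175, 234, 233, 287, 283, 283, 276, 282, 291, 288, 281, 281, 315, 311, 478, 178, 177]
b2 low [175, 171, 294, 315, 289, 284, 284, 292, 294, 298, 294, 292, 288, 292, 366, 569, 177, 184]
below [180, 174, 308, 316, 299, 298, 293, 292, 301, 304, 303, 299, 307, 291, 360, 564, 170, 183]
below [172, 174, 292, 289, 302, 292, 303, 287, 272, 277, 294, 286, 291, 283, 349, 556, 183, 183]
```

Dark wall shows just below the lifted band at both corners, so only one dish is in hand. I'll carry it to the nearest tray.

Call:
move_arm(
  plan=[0,0,20,0,0,0,48,0,0,20,0,0,0,48,2.7,20.6,0,0,0,-8.4,48,2.7,20.6,0,0,0,-8.4,48,2.7,20.6,0,0,0,-8.4,48,2.7,20.6,0,0,0,-8.4,48,2.7,20.6,0,0,0,-8.4,48,2.7,20.6,0,0,0,-8.4,48,2.7,20.6,0,0,0,-8.4,48,2.7,20.6,0,0,0,-8.4,48,2.7,20.6,0,0,0,-8.1,48],
)

```text
time: 23.45
eef_pos: [0.6156, 0.2513, 0.152]
tcp_rot: [1.0, -0.002, -0.0, -0.0]
contact_force: [0.5, -0.2, 0.1]
opening: 0.645
finger_force: 21.4
```

```bash
cat > trays.py <<'E'
from h import *
for n in("top","side"):
    c=cam(n)
    for st,m in blobs(mask(c,(50,90,30),(80,255,255)),100):
      r,q=quadz(c,m,.009); print(n,st,np.round(r[0],1),np.round(r[1],1),round(r[2],1))
E
python3 st.py; python3 trays.py
```

```text
p [615.6 251.3 152. ] x [ 1.    -0.005 -0.001] z [-0.001  0.    -1.   ] F [ 0.5 -0.2  0.1] T [0.03 0.02 0.01] open 54.8 21.44619047641754
tip [722.6 250.8 169.1] in box: [213.  -79.8  77.1]
top [234 178  18  32 251] [677.6 232.7] [38.9 91.2] 89.8
top [ 457  247   37   59 1124] [ 494.2 -411.9] [ 76.2 145.1] 76.6
side [266 191  46  15 463] [515.  404.8] [ 89.6 146.9] 82.3
side [315 211  30   9 173] [622.7 277.6] [47.7 90.7] 75.3
side [ 311  379   74   34 1765] [ 494.2 -416.4] [ 84.9 149. ] 78.2
```

Call:
move_arm(
  plan=[1,-0.8,-35,0,0,0,48,0,0,-40,0,0,0,48,0,0,-30,0,0,0,48,0,0,-15,0,0,0,48,0,0,-7,0,0,0,48,0,0,-3,0,0,0,48,0,0,0,0,0,0,48,0,0,0,0,0,0,48],
)

```text
time: 24.35
eef_pos: [0.6182, 0.25, 0.0245]
tcp_rot: [1.0, 0.001, 0.002, -0.001]
contact_force: [-0.7, -0.3, -0.8]
opening: 0.65
finger_force: 21.5
```

```bash
python3 st.py
```

```text
p [618.2 250.   24.5] x [1.    0.002 0.003] z [ 0.003  0.001 -1.   ] F [-0.7 -0.3 -0.8] T [-0.02 -0.03 -0.  ] open 55.3 21.450209319591522
tip [725.1 250.1  42.1] in box: [213.  -82.3 -49.9]
```

Call:
move_arm(
  plan=[0,0,-2,0,0,0,48,0,0,0,0,0,0,48,0,0,-1,0,0,0,48,0,0,0,0,0,0,48],
)

```text
time: 24.75
eef_pos: [0.6167, 0.2497, 0.0195]
tcp_rot: [1.0, 0.001, -0.0, -0.0]
contact_force: [-0.6, 0.5, -0.4]
opening: 0.646
finger_force: 21.5
```

```bash
python3 st.py
```

```text
p [616.7 249.7  19.5] x [ 1.     0.001 -0.   ] z [-0.  0. -1.] F [-0.6  0.5 -0.4] T [0.02 0.05 0.02] open 54.9 21.451432406902313
tip [723.7 249.9  36.7] in box: [212.4 -81.1 -55.3]
```

Call:
move_arm(
  plan=[0,0,-0.8,0,0,0,48,0,0,0,0,0,0,48,0,0,0,0,0,0,60,0,0,0,0,0,0,66,0,0,0,0,0,0,66,0,0,15,0,0,0,66,0,0,40,0,0,0,66,0,0,45,0,0,0,66,0,0,15,0,0,0,66],
)

```text
time: 25.65
eef_pos: [0.6201, 0.2506, 0.1413]
tcp_rot: [1.0, 0.001, 0.005, -0.001]
contact_force: [-0.2, -0.2, 0.9]
opening: 0.776
finger_force: 0.0
```

Call:
move_arm(
  plan=[-2.8,-20.6,2,0,0,8.4,66,-2.8,-20.6,2,0,0,8.4,66,-2.8,-20.6,0,0,0,8.4,66,-2.8,-20.6,0,0,0,8.4,66,-2.8,-20.6,0,0,0,8.4,66,-2.8,-20.6,0,0,0,8.4,66,-2.8,-20.6,0,0,0,8.4,66,-2.8,-20.6,0,0,0,8.4,66,-2.8,-20.4,0,0,0,8.1,66,0,0,0,0,0,0,66,0,0,0,0,0,0,66],
)

```text
time: 26.75
eef_pos: [0.5916, 0.0644, 0.138]
tcp_rot: [0.792, 0.61, 0.0, -0.0]
contact_force: [-0.8, 0.5, 0.2]
opening: 0.768
finger_force: 0.0
```

```bash
python3 st.py; python3 trays.py; python3 - <<'E'
from h import *
t=cam("top"); u,v=proj(t,[.6165,.2505,.031])[0].astype(int)
for b,m in blobs(mask(t,(0,0,0),(179,60,255))[v-14:v+15,u-14:u+15].copy(),60):
    ys,xs=np.nonzero(m); print(b, onz(t,xs.mean()+u-14,ys.mean()+v-14,.031)*1000)
E
```

```text
p [591.6  64.4 138. ] x [0.256 0.967 0.   ] z [ 0.  0. -1.] F [-0.8  0.5  0.2] T [ 0.02  0.04 -0.04] open 65.3 0.0
tip [619.  167.9 155.3] in box: [106.5  -0.6  63.3]
top [219 178  33  51 448] [650.3 250.3] [145.6  75. ] 0.0
top [ 149  222   42   53 1010] [515.5 410.6] [ 75.5 143.6] 82.0
top [ 457  247   37   59 1127] [ 494.4 -411.8] [ 76.4 145.2] 77.0
side [266 191  46  15 462] [515.  404.9] [ 89.5 146.9] 82.3
side [ 311  379   74   34 1768] [ 493.8 -416.9] [ 85.2 148.9] 76.5
[ 0  0  5 29 80] [624.97266078 288.88233793  31.        ]
[  4   3  24  24 506] [617.49685712 248.30559347  31.        ]
```

Dish 1 stands at (617, 248), centred in its place. Now dish 2, whose band is 10 mm lower.

Call:
move_arm(
  plan=[0,0.3,-25,0,0,0,66,0,0.3,-25,0,0,0,66,0,0,-15,0,0,0,66,0,0,-8,0,0,0,66,0,0,-4.5,0,0,0,66,0,0,0,0,0,0,66,0,0,0,0,0,0,66,0,0,0,0,0,0,66],
)

```text
time: 27.7
eef_pos: [0.5924, 0.065, 0.0614]
tcp_rot: [0.791, 0.611, 0.001, 0.001]
contact_force: [-0.7, -0.1, -0.2]
opening: 0.771
finger_force: 0.0
```

```bash
python3 st.py
```

```text
p [592.4  65.   61.4] x [0.253 0.968 0.   ] z [ 0.002 -0.    -1.   ] F [-0.7 -0.1 -0.2] T [-0.01  0.    0.01] open 65.5 0.0
tip [619.4 168.5  78.6] in box: [107.3  -0.8 -13.4]
```

Call:
move_arm(
  plan=[0,0,-0.5,0,0,0,60,0,0,0,0,0,0,48,0,0,0,0,0,0,48,0,0,0,0,0,0,48,0,0,0,0,0,0,48],
  newtons=20,
)

```text
time: 28.2
eef_pos: [0.5922, 0.065, 0.0605]
tcp_rot: [0.791, 0.611, 0.0, 0.0]
contact_force: [-0.0, -0.1, 4.4]
opening: 0.647
finger_force: 21.9
```

```bash
python3 st.py
```

```text
p [592.2  65.   60.5] x [0.253 0.968 0.   ] z [ 0.001 -0.    -1.   ] F [-0.  -0.1  4.4] T [-0.04  0.06  0.01] open 55.0 21.8760547041893
tip [619.2 168.5  77.7] in box: [107.2  -0.6 -14.3]
```

Call:
move_arm(
  plan=[0,0,3,0,0,0,48,0,0,5,0,0,0,48,0,0,9,0,0,0,48,0,0,12,0,0,0,48,0,0,12,0,0,0,48,0,0,9,0,0,0,48,0,0,0,0,0,0,48,0,0,0,0,0,0,48],
)

```text
time: 29.0
eef_pos: [0.5917, 0.0651, 0.1102]
tcp_rot: [0.791, 0.611, 0.0, 0.0]
contact_force: [0.0, -0.1, -0.7]
opening: 0.648
finger_force: 21.4
```

```bash
cat > chk.py <<'E'
import sys
from h import *
z0=float(sys.argv[1])/1000; bt=float(sys.argv[2])/1000  # TCP z at grip, band top at grip
s=cam("side"); st=ctrl.get_state(); d=st["eef_pos"][2]-z0; print(d)
x=np.array([.2538,.9673,0]);y=np.array([-.9673,.2538,0]);c0=np.array([.5914,.065,0])
i=s["color"].astype(int).sum(2)
for nm,z in(("b1 mid",-.005),("b1 low",-.0095),("b2 top",-.0108),("b2 2",-.013),("b2 mid",-.015),("b2 low",-.019)):
    P=[proj(s,c0-.028*x+yy*y+[0,0,z+bt+d])[0] for yy in np.linspace(.034,-.034,18)]
    print(nm,[int(i[int(round(p[1])),int(round(p[0]))]) for p in P])
E
python3 st.py; python3 chk.py 60.2 72
```

```text
p [591.7  65.1 110.2] x [0.252 0.968 0.   ] z [ 0. -0. -1.] F [ 0.  -0.1 -0.7] T [-0.    0.02 -0.04] open 55.0 21.378673017024994
tip [618.7 168.6 127.4] in box: [ 1.072e+02 -1.000e-01  3.540e+01]
0.049273987550775944
b1 mid [170, 179, 316, 309, 307, 304, 307, 295, 297, 311, 305, 305, 304, 309, 305, 303, 169, 176]
b1 low [173, 185, 245, 278, 299, 296, 285, 277, 284, 283, 283, 286, 290, 291, 223, 189, 180, 187]
b2 top [182, 174, 153, 184, 289, 284, 285, 277, 284, 283, 283, 286, 290, 291, 223, 189, 180, 189]
b2 2 [182, 174, 153, 184, 290, 285, 287, 286, 287, 278, 289, 288, 293, 286, 167, 173, 183, 189]
b2 mid [182, 171, 163, 169, 290, 285, 287, 286, 287, 278, 289, 285, 286, 272, 169, 180, 181, 182]
b2 low [177, 177, 164, 169, 297, 287, 250, 254, 244, 250, 246, 250, 244, 236, 183, 204, 179, 184]
```

A single dish again. Carrying it to the far tray.

Call:
move_arm(
  plan=[0,0,40,0,0,0,48,-9.95,31.8,0,0,0,-7.57,48,-9.95,31.8,0,0,0,-7.57,48,-9.95,31.8,0,0,0,-7.57,48,-9.95,31.8,0,0,0,-7.57,48,-9.95,31.8,0,0,0,-7.57,48,-9.95,31.8,0,0,0,-7.57,48,-9.95,31.8,0,0,0,-7.57,48,-9.95,31.8,0,0,0,-7.57,48,-9.95,31.8,0,0,0,-7.57,48,-9.95,31.8,0,0,0,-7.57,48,-9.95,31.8,0,0,0,-7.57,48],
)

```text
time: 30.25
eef_pos: [0.4811, 0.4158, 0.1486]
tcp_rot: [0.997, -0.072, -0.001, 0.0]
contact_force: [0.9, 0.2, -1.2]
opening: 0.647
finger_force: 21.7
```

```bash
python3 st.py; python3 trays.py
```

```text
p [481.1 415.8 148.6] x [ 0.99  -0.143 -0.001] z [-0.002 -0.001 -1.   ] F [ 0.9  0.2 -1.2] T [ 0.02 -0.02  0.04] open 55.0 21.700187623500824
tip [587.  400.6 165.7] in box: [323.5  89.4  73.7]
top [219 179  32  50 385] [648.9 250.5] [142.3  74.5] 0.3
top [160 222  31  30 277] [541.4 393.4] [62.6 93.9] 41.4
top [ 457  247   37   59 1124] [ 494.4 -411.9] [ 76.6 145.2] 77.1
top [150 259  15  13 106] [462.  433.4] [38.6 29.5] 80.2
side [266 191  46  15 480] [514.  403.6] [ 91.3 148.8] 79.3
side [ 311  379   74   34 1769] [ 493.8 -416.9] [ 85.2 148.9] 76.5
```

Call:
move_arm(
  plan=[0.6,0,-35,0,0,0,48,0.6,0,-40,0,0,0,48,0,0,-30,0,0,0,48,0,0,-14,0,0,0,48,0,0,-6,0,0,0,48,0,0,-2,0,0,0,48,0,0,0,0,0,0,48,0,0,0,0,0,0,48,0,0,-1,0,0,0,48,0,0,0,0,0,0,48],
)

```text
time: 31.35
eef_pos: [0.4837, 0.4152, 0.0225]
tcp_rot: [0.998, -0.069, 0.001, -0.001]
contact_force: [-0.2, 0.5, 0.7]
opening: 0.646
finger_force: 21.7
```

```bash
python3 st.py
```

```text
p [483.7 415.2  22.5] x [ 0.991 -0.137  0.001] z [ 0.001  0.001 -1.   ] F [-0.2  0.5  0.7] T [-0.03  0.02  0.01] open 54.9 21.695099472999573
tip [589.7 400.5  39.9] in box: [324.1  86.8 -52.1]
```

Call:
move_arm(
  plan=[0,0,-1.5,0,0,0,48,0,0,0,0,0,0,48,0,0,0,0,0,0,48],
)

```text
time: 31.65
eef_pos: [0.4832, 0.4148, 0.0201]
tcp_rot: [0.998, -0.069, -0.0, -0.0]
contact_force: [0.4, -0.2, 0.6]
opening: 0.649
finger_force: 21.7
```

```bash
python3 st.py
```

```text
p [483.2 414.8  20.1] x [ 0.991 -0.137 -0.   ] z [-0.  0. -1.] F [ 0.4 -0.2  0.6] T [ 0.02 -0.01  0.06] open 55.1 21.695368587970734
tip [589.2 400.2  37.2] in box: [323.6  87.2 -54.8]
```

Call:
move_arm(
  plan=[0,0,-0.8,0,0,0,48,0,0,0,0,0,0,48,0,0,0,0,0,0,60,0,0,0,0,0,0,66,0,0,0,0,0,0,66,0,0,15,0,0,0,66,0,0,40,0,0,0,66,0,0,45,0,0,0,66,0,0,20,0,0,0,66],
)

```text
time: 32.55
eef_pos: [0.4856, 0.4164, 0.146]
tcp_rot: [0.998, -0.069, 0.004, -0.003]
contact_force: [-0.3, 0.9, 0.9]
opening: 0.776
finger_force: 0.0
```

Call:
move_arm(
  plan=[9.85,-31.8,0,0,0,7.57,66,9.85,-31.8,0,0,0,7.57,66,9.85,-31.8,0,0,0,7.57,66,9.85,-31.8,0,0,0,7.57,66,9.85,-31.8,0,0,0,7.57,66,9.85,-31.8,0,0,0,7.57,66,9.85,-31.8,0,0,0,7.57,66,9.85,-31.8,0,0,0,7.57,66,9.85,-31.8,0,0,0,7.57,66,9.85,-31.8,0,0,0,7.57,66,9.85,-31.8,0,0,0,7.57,66,0,0,0,0,0,0,66],
)

```text
time: 33.75
eef_pos: [0.5932, 0.0616, 0.141]
tcp_rot: [0.792, 0.61, 0.001, 0.001]
contact_force: [-0.3, 0.1, 0.7]
opening: 0.778
finger_force: 0.0
```

```bash
python3 st.py; python3 trays.py; python3 - <<'E'
from h import *
t=cam("top")
for P in([.6165,.2505,.031],[.4823,.4154,.031]):
  u,v=proj(t,P)[0].astype(int)
  for b,m in blobs(mask(t,(0,0,0),(179,60,255))[v-14:v+15,u-14:u+15].copy(),60):
    ys,xs=np.nonzero(m); print(b, onz(t,xs.mean()+u-14,ys.mean()+v-14,.031)*1000)
E
```

```text
p [593.2  61.6 141. ] x [ 0.255  0.967 -0.001] z [ 0.002 -0.001 -1.   ] F [-0.3  0.1  0.7] T [ 0.03  0.01 -0.01] open 66.1 0.0
tip [620.4 165.1 158.1] in box: [104.2  -2.7  66.1]
top [219 178  33  51 438] [650.3 250.3] [145.6  75. ] 0.0
top [149 222  42  53 404] [515.4 410.6] [ 75.5 142.9] 82.0
top [ 457  247   37   59 1126] [ 494.4 -411.8] [ 76.2 145.3] 77.1
side [266 191  46  15 299] [514.9 404.6] [ 89.1 146.9] 82.3
side [ 311  379   74   34 1768] [ 493.8 -416.9] [ 85.2 148.9] 76.5
[ 0  0  5 29 79] [625.43841178 288.93553252  31.        ]
[  4   3  24  24 506] [617.49685712 248.30559347  31.        ]
[  0   0  29  27 641] [486.24504632 418.70651793  31.        ]
```

Both placed dishes and their trays are in order. Now dish 3.

Call:
move_arm(
  plan=[0,0,0,0,0,0,66,0,0,-20,0,0,0,66,0,0,-25,0,0,0,66,0,0,-22,0,0,0,66,0,0,-12,0,0,0,66,0,0,-6,0,0,0,66,0,0,-3,0,0,0,66,0,0,0,0,0,0,66,0,0,0,0,0,0,66,0,0,0,0,0,0,66,0,0,0,0,0,0,66],
)

```text
time: 35.0
eef_pos: [0.5922, 0.065, 0.0521]
tcp_rot: [0.791, 0.611, 0.0, 0.0]
contact_force: [-0.7, 1.1, -0.7]
opening: 0.773
finger_force: 0.0
```

```bash
python3 st.py
```

```text
p [592.2  65.   52.1] x [0.253 0.968 0.   ] z [ 0.001 -0.    -1.   ] F [-0.7  1.1 -0.7] T [ 0.01 -0.04 -0.02] open 65.7 0.0
tip [619.2 168.6  69.3] in box: [107.2  -0.6 -22.7]
```

Call:
move_arm(
  plan=[0,0,-1.5,0,0,0,64,0,0,0,0,0,0,48,0,0,0,0,0,0,48,0,0,0,0,0,0,48,0,0,0,0,0,0,48,0,0,0,0,0,0,48],
  newtons=20,
)

```text
time: 35.6
eef_pos: [0.5918, 0.065, 0.05]
tcp_rot: [0.791, 0.611, -0.0, 0.0]
contact_force: [-0.7, -0.8, 1.2]
opening: 0.647
finger_force: 21.9
```

```bash
python3 st.py
```

```text
p [591.8  65.   50. ] x [ 0.252  0.968 -0.   ] z [-0. -0. -1.] F [-0.7 -0.8  1.2] T [-0.02  0.01 -0.01] open 55.0 21.934129893779755
tip [618.8 168.6  67.2] in box: [107.1  -0.3 -24.8]
```

Call:
move_arm(
  plan=[0,0,3,0,0,0,48,0,0,5,0,0,0,48,0,0,9,0,0,0,48,0,0,12,0,0,0,48,0,0,12,0,0,0,48,0,0,12,0,0,0,48,0,0,7,0,0,0,48,0,0,0,0,0,0,48,0,0,0,0,0,0,48],
)

```text
time: 36.5
eef_pos: [0.5916, 0.0651, 0.1099]
tcp_rot: [0.791, 0.611, -0.0, -0.0]
contact_force: [-0.4, -0.5, -0.1]
opening: 0.649
finger_force: 21.8
```

```bash
python3 st.py; python3 chk.py 50.3 62; python3 trays.py
```

```text
p [591.6  65.1 109.9] x [ 0.253  0.968 -0.   ] z [-0. -0. -1.] F [-0.4 -0.5 -0.1] T [0.01 0.   0.03] open 55.2 21.783331632614136
tip [618.6 168.6 127.1] in box: [107.1  -0.   35.1]
0.059113329074818075
b1 mid [170, 179, 318, 311, 304, 309, 313, 302, 301, 302, 301, 301, 302, 301, 307, 298, 174, 184]
b1 low [159, 180, 242, 272, 296, 283, 281, 281, 283, 278, 286, 279, 287, 295, 225, 187, 178, 187]
b2 top [183, 177, 155, 179, 286, 283, 281, 281, 283, 278, 286, 279, 287, 295, 225, 187, 176, 181]
b2 2 [183, 177, 155, 169, 298, 290, 292, 290, 289, 288, 294, 291, 289, 284, 165, 169, 176, 181]
b2 mid [175, 176, 162, 169, 298, 290, 292, 290, 289, 288, 286, 293, 291, 286, 174, 189, 180, 185]
b2 low [178, 180, 173, 169, 301, 194, 188, 189, 228, 229, 232, 230, 262, 216, 179, 188, 187, 193]
top [219 178  33  51 441] [650.3 250.3] [145.6  75. ] 0.0
top [149 222  42  53 405] [515.5 410. ] [ 75.1 142.9] 81.7
top [ 457  247   37   59 1124] [ 494.2 -411.8] [ 76.3 144.9] 77.1
side [266 191  46  15 298] [515.  404.6] [ 89.  146.9] 82.3
side [ 311  379   74   34 1767] [ 494.2 -416.4] [ 84.9 149. ] 78.2
```

A single dish again. Carrying it to the last tray.

Call:
move_arm(
  plan=[0,0,40,0,0,0,48,-10,-36.1,0,0,0,-6.8,48,-10,-36.1,0,0,0,-6.8,48,-10,-36.1,0,0,0,-6.8,48,-10,-36.1,0,0,0,-6.8,48,-10,-36.1,0,0,0,-6.8,48,-10,-36.1,0,0,0,-6.8,48,-10,-36.1,0,0,0,-6.8,48,-10,-36.1,0,0,0,-6.8,48,-10,-36.1,0,0,0,-6.8,48,-10,-36.1,0,0,0,-6.8,48,-10,-36.1,0,0,0,-6.8,48],
)

```text
time: 37.85
eef_pos: [0.4808, -0.3332, 0.1492]
tcp_rot: [1.0, 0.002, -0.0, -0.001]
contact_force: [0.8, 0.6, -0.2]
opening: 0.648
finger_force: 21.8
```

Call:
move_arm(
  plan=[-10,-36.1,0,0,0,-6.8,48,-10,-36.1,0,0,0,-6.8,48,0,0,0,0,0,0,48,0,0,0,0,0,0,48],
)

```text
time: 38.25
eef_pos: [0.461, -0.4045, 0.149]
tcp_rot: [0.993, -0.114, -0.001, -0.001]
contact_force: [0.4, -0.2, -1.3]
opening: 0.648
finger_force: 21.8
```

```bash
python3 st.py; python3 trays.py
```

```text
p [ 461.  -404.5  149. ] x [ 0.974 -0.226 -0.001] z [-0.001  0.002 -1.   ] F [ 0.4 -0.2 -1.3] T [ 0.02  0.01 -0.02] open 55.1 21.779555082321167
tip [ 565.3 -428.7  166. ] in box: [-484.2 -100.    74. ]
top [219 179  32  50 379] [649.1 250.3] [141.9  74.4] 0.3
top [149 222  42  53 403] [515.5 410.7] [ 75.3 142.9] 81.9
top [461 247  19  35 264] [ 522.1 -396.1] [33.3 98.2] 77.1
side [ 311  379   74   34 1775] [ 494.2 -416.4] [ 84.9 149. ] 78.2
```

Call:
move_arm(
  plan=[0.4,0,-35,0,0,0,48,0.3,0,-40,0,0,0,48,0,0,-30,0,0,0,48,0,0,-14,0,0,0,48,0,0,-6,0,0,0,48,0,0,-2,0,0,0,48,0,0,0,0,0,0,48,0,0,-1,0,0,0,48,0,0,-0.5,0,0,0,48,0,0,0,0,0,0,48,0,0,0,0,0,0,48],
)

```text
time: 39.45
eef_pos: [0.4625, -0.4045, 0.0218]
tcp_rot: [0.994, -0.113, 0.0, 0.0]
contact_force: [-0.7, 0.1, -0.5]
opening: 0.651
finger_force: 21.8
```

```bash
python3 st.py
```

```text
p [ 462.5 -404.5   21.8] x [ 0.974 -0.225  0.   ] z [ 0. -0. -1.] F [-0.7  0.1 -0.5] T [-0.05  0.02 -0.02] open 55.3 21.773632764816284
tip [ 566.7 -428.6   39.1] in box: [-483.7 -101.4  -52.9]
```

Call:
move_arm(
  plan=[0,0,-1.3,0,0,0,48,0,0,-1,0,0,0,48,0,0,0,0,0,0,48,0,0,0,0,0,0,60,0,0,0,0,0,0,66,0,0,0,0,0,0,66,0,0,15,0,0,0,66,0,0,40,0,0,0,66,0,0,45,0,0,0,66,0,0,30,0,0,0,66],
)

```text
time: 40.45
eef_pos: [0.4633, -0.4053, 0.1539]
tcp_rot: [0.994, -0.113, 0.002, 0.002]
contact_force: [1.1, 0.3, 0.0]
opening: 0.772
finger_force: 0.0
```

Call:
move_arm(
  plan=[-20,-20,10,0,0,0,66,-25,-25,10,0,0,0,66,-25,-25,10,0,0,0,66,-25,-25,10,0,0,0,66,-25,-25,10,0,0,0,66,-25,-25,10,0,0,0,66,-20,-25,0,0,0,0,66,0,0,0,0,0,0,66,0,0,0,0,0,0,66],
)

```text
time: 41.35
eef_pos: [0.297, -0.5744, 0.2098]
tcp_rot: [0.993, -0.114, 0.0, -0.0]
contact_force: [-0.7, -0.1, -0.3]
opening: 0.774
finger_force: 0.0
```

```bash
python3 st.py; python3 trays.py; python3 - <<'E'
from h import *
t=cam("top");s=cam("side")
a=cv2.resize(t["color"][170:310,140:510,::-1],(800,303),interpolation=cv2.INTER_CUBIC);b=cv2.resize(s["color"][180:420,250:450,::-1],(248,297),interpolation=cv2.INTER_CUBIC)
c=cv2.resize(s["color"][180:270,255:400,::-1],(478,297),interpolation=cv2.INTER_CUBIC)
cv2.imwrite("pics/v8.png",np.vstack([np.clip(a*1.4,0,255).astype(np.uint8),np.hstack([b,c,np.zeros((297,74,3),np.uint8)])]))
E
```

```text
p [ 297.  -574.4  209.8] x [ 0.974 -0.227  0.001] z [ 0.001  0.    -1.   ] F [-0.7 -0.1 -0.3] T [ 0.04 -0.02  0.03] open 65.8 0.0
tip [ 401.2 -598.7  227.1] in box: [-690.3   15.6  135.1]
top [219 179  32  50 377] [649.1 250.2] [142.   74.5] 0.2
top [149 222  42  53 399] [515.6 410.7] [ 75.3 142.7] 81.9
top [457 247  37  59 512] [ 494.3 -411.8] [ 76.1 145.1] 76.8
side [266 191  46  15 297] [515.  404.6] [ 89.  146.9] 82.3
side [ 311  379   74   34 1112] [ 493.6 -417.8] [ 83.7 149.1] 76.2
```

View pics/v8.png

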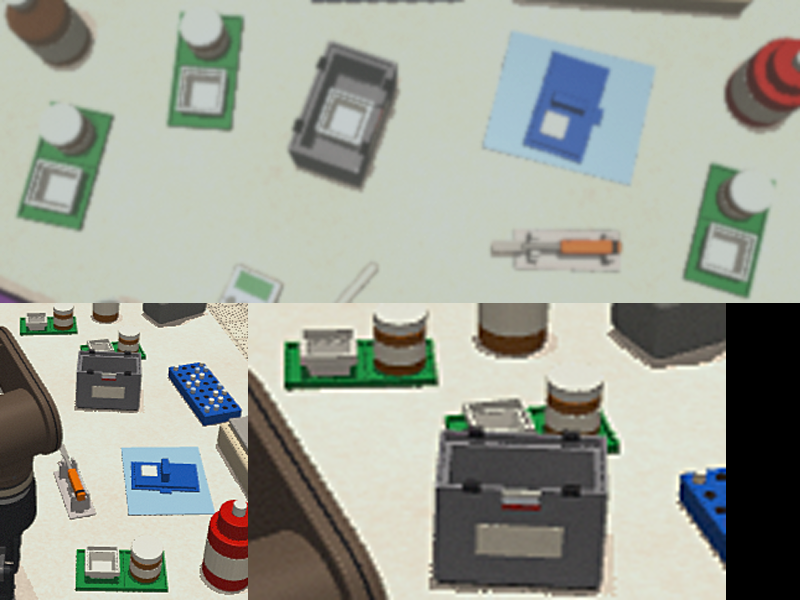

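The top and side views show one upright dish centred in each of the three trays and the two spare dishes nested in the box. The cover is flat with its rib up on the sheet, and the lever is on its rest. Handing in.

```bash
python3 -c "
from plant import order
print(order.sign_off())"
```

```text
the job is handed in; nothing more can be done
None
```

The job is handed in with no score returned: the final camera check showed the cover flat and rib up on the sheet, the lever on its rest, one upright dish in each of the three trays present, and the two spare dishes in the box.

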